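Lock the lift-out bridge of a garden railway with the hex key

ROBOT

A 6-joint arm with a two-finger parallel gripper is mounted at the origin on the work surface. World frame = base frame: x ahead of the robot, y to its left, z up, the work surface at z = 0. Lengths are in m, angles in rad, forces in N, time in s.
With the tool pointing down it reaches from about 0.375 to 0.9 m from the base axis. Payload 3.1 kg.
Tool frame: the origin (TCP) lies between the finger pads; the fingertips stand robot.finger_overhang ahead of it and the grasp point (between the pads) lies 3 mm ahead of it (robot.finger_overhang is the distance from the TCP to the fingertips, in m); z points along the fingers, y is the line along which they close (so a half turn about z gives the same grasp; the last joint's range is limited). The gripper opens to 87 mm and grips with 3 to 60 N. Pads are 19 mm wide; open, the fingers measure 117 mm over their backs; the gripper's body (75 mm by 190 mm) begins 51 mm behind the grasp point.
Start: joints at [1.095, 0.527, 1.433, -0, 1.181, -0.178], TCP at [0.183, 0.598, 0.245] pointing down, gripper open.
Joint ranges: [-3.08, 3.08], [-0.75, 2.2], [0.22, 2.44], [-1.43, 4.57], [0, 2.65], [-2.85, 2.85]. Speed limits (rad/s): [2.79, 2.79, 3.14, 3.14, 3.14, 3.14].

INTERFACE

Orientations are given as a unit quaternion [x, y, z, w].
In Python, from rig import get_obs, vision, hand_in, nets, robot gives the robot as it stands.
- The arm moves only by the tool apply_moves, never from a script. Its argument "series" is a list of rows, each an object with "offset": the shift along the world's x, y, z in cm, a list of three; "rot": the turn, a rotation vector about the world's x, y, z in degrees, a list of three. A call has 1 to 20 rows; each row is the pose to reach, as a shift and turn from the pose commanded when the call began; what a row does not reach only later rows make up. A row lasts 1/10 s, in which the tool goes at most 50 mm and 8.59 degrees, less where a joint would pass 70% of its speed; a pose out of reach is approached as far as the arm can. A call with a gripper value outside its range is refused whole. "hand" is the opening, from 0 (shut) to 1 (fully open), set as the call begins (left out, the last holds). The fingers move at their own pace and stop on an object; "newtons" is the grip in N (left out, the last holds). Time passes only in rows, so rows that repeat a pose let the fingers close. It gives the time, the measured TCP pose, the force, the opening and the grip force at its end, in the units of the state.
- get_obs(): the state, without advancing time (a new reading comes with each control period).
- vision.camera(name): name is "scene" or "top"; returns the picture (400x640x3 uint8, red, green, blue); there is no depth.
- vision.calibration(name): a dict with "K" (3x3 intrinsics, pixels), "R" (3x3) and "t" (3): a world point X has camera coordinates R X + t. Camera axes: x right, y down, z forward; pixel columns grow to the right and rows downward; lengths in m; the calibration is good to about 2 mm. A picture is of the moment at which its call begins. calibration takes no time and is no camera call.
- hand_in(): hands the job in; it is judged then, once.
Trained networks look in the newest picture that a camera, given by its name, has taken for a name from the list of things; names that differ only in an ending like _2 or _b are one class to them, and where a whole thing is asked for, a point or a joint stands for the part that bears it (a point fixed in the world has none). Each returns a list of dicts, best first, with "conf" (0 to 1); they miss things now and then, are a little off and sometimes report something else, mostly with a low value. They report only what shows in the picture. A call takes as long as a camera call. They do not tell look-alikes from the thing itself.
- nets.search_frame(camera, query): "centre" ([x, y, z] in m, in world coordinates, good to about 4 mm: the middle of the surface that is visible of it).
- nets.spot_point(camera, query): "centre" ([x, y, z] in m, in world coordinates, good to about 4 mm: a listed point, or the origin of a listed thing).
The state is a dict: "time": time; "q": joint angles; "joint_velocities": joint speeds; "joint_torque": joint torques, N m; "position": TCP position; "tool_rot": TCP orientation; "ft_force": force on the tool from outside, world axes, zero at the start; "moment": the same for the moment, N m; "grip_width": finger opening in m; "grip_force": force on a finger pad.
Only numpy, scipy, OpenCV 4.12 (cv2) and the standard library are available. Lean on these libraries where they do the work, as an engineer would, in place of code of your own. Each camera call takes 0.05 s, during which the arm holds its last target. There are 200 camera calls.

TASK

Lock the lift-out bridge section of the garden railway: take the square-handled hex key out of the tool rack, feel with its tip along the slot in the bridge for the hex socket hidden at the bottom, and seat the key upright and fully home in it. Turn it clockwise (seen from above) to its stop, three quarters of a turn in about quarter turns, letting go and taking a fresh grip while the key stays in the socket, so that the slide bolt shoots across into its keeper. Then stand the key back in the rack, fully down in its empty hole, without disturbing the other two tools in the rack or the loaded log wagon on the bridge.

Things in the scene. Friction and masses are not known exactly. Their poses are not given: they have to be found in the camera images.
- key: steel hex key standing upright in one of the rack's three holes. Origin: centre of its tip, z up. z 0-6 mm: round conical nose, radius 6.5 to 9.7 mm; z 6-12: hex taper; z 12-105: hex shaft 20 mm across flats, 23.1 across corners, flats facing its +x and -x; z 105-151: square wooden handle, 34 x 34 mm, square to its x and y. 0.26 to 0.49 kg, centre of mass about 65 mm above the tip.
- rack: wooden tool rack, a block 270 (its x) x 70 (its y) x 60 mm high, fixed. Origin at the centre of its underside. Three square holes 27 x 27 mm, 50 mm deep (floor 10 mm above the table), in a row at x = -80, 0 and +80 mm, y = 0. One, it varies which, holds the key, the others the two bystander tools.
- nut_driver: bystander: nut driver with a round wooden handle (32 mm across, top 151 mm above its tip), in a rack hole. Origin at its tip.
- spike_driver: bystander: all-steel drift with a round dark collar 28 mm across, top 140 mm above its tip, standing in a rack hole. Origin at the centre of its tip.
- bridge: lift-out bridge section, dark timber block 190 (its x) x 400 (its y) x 60 mm high, fixed, two rails along y on its +x half. Origin at the centre of its underside. Along its -x edge on top lies a flat steel slide bolt in two low guides (all under 16 mm above the timber, but for a lug 29 mm high); it shoots 30 mm along +y over a 12 mm gap into a keeper.
- slot (a point): centre of the mouth of the slot in the bridge's top, 45 mm towards -x and 100 mm towards -y from the bridge's origin, 60 mm above the table; axes as the bridge's. The slot is 54 mm long (along its y) and 27 mm wide (along its x), with upright walls 14 mm deep.
- log_wagon: bystander: loose log wagon 70 x 160 mm and 61 mm high, standing on the rails of the bridge. Origin at the centre of its wheels' underside.
- screw (a joint): angle of the socket wheel in rad; grows when turned clockwise seen from above. Starts at 0 to 0.2, hard stop at 4.7 (three quarter turns). Steady friction of about 0.2 N m, no spring, stays where left; drives the slide bolt 6.5 mm per rad. It does not tell the hex angle. A key drawn out under twist binds: ease it back first.
- slot_floor (a point): centre of the slot's floor, 46 mm above the table: the flat face of a greased steel wheel with a hex socket, 21.5 mm across flats, no chamfer, 24 mm deep. The socket lies on the slot's centre line (to 0.5 mm), up to 11 mm to either side of this point along y, its hex at any angle. The key's nose drops 9 mm into it at any angle, the hex shaft only within about 8 degrees of matching.
Mind the look-alikes: they are no part of the job. What is shaped like the key but purple is not meant.

How it is judged:
By the outcome, as a careful person would: the job done as asked, in the order asked, and still so for the second after the job is handed in, with the robot touching nothing.
It also fails if it takes over 72 s, if anything falls off the work surface, if the arm or the gripper's body presses on something with over 40 N, if the wrist force passes 120 N, or if a joint passes its speed limit or range.

## Working session

There is one attempt and no reset: what is moved stays moved. The work goes in short steps, Python scripts to look and compute and a tool call to move; the robot and the scene stay as the last step left them, time stands still between calls to the robot, and variables do not carry over. Pictures are saved under pics/ and viewed, at most 10 in all, crops included, and the job is handed in when it is done.

Besides the shell and the picture viewer there is one more tool, called after "Emit:" as name(argument=value, ...) on one line, values as JSON. apply_moves: Moves the arm, as the interface text tells. Its arguments: {"type":"object","properties":{"series":{"type":"array"},"hand":{"type":"number"},"newtons":{"type":"number"}},"required":["series"]}

```bash
mkdir -p pics; python3 - <<'E'
from rig import get_obs, vision, nets, robot
import cv2
o=get_obs(); print({k:(v if not hasattr(v,'tolist') else v.tolist()) for k,v in o.items()}); print(robot.finger_overhang)
for n in("scene","top"):
    cv2.imwrite(f"pics/{n}0.png",vision.camera(n)[:,:,::-1])
    c=vision.calibration(n); print(n,c)
    for q in("key","rack","nut_driver","spike_driver","bridge","slot","log_wagon","slot_floor"):
        for d in nets.spot_point(n,q)[:3]: print(n,q,d)
E
```

```text
{'time': 0.0, 'q': [1.0954722037228604, 0.5284501501908643, 1.4338927494246012, -3.260834525532777e-05, 1.1814084936596299, -0.17850042762795812], 'joint_velocities': [0.001148263988297964, 0.002084076286800559, -0.0011653647734877412, -0.0004371655581389375, 0.0007641308666221408, -0.0006251296005175247], 'joint_torque': [-8.307198640977731e-05, -44.00433897972107, -17.659079432487488, 0.06298413500189781, 0.05831034388393164, -0.00016226994830503827], 'position': [0.18246398290293206, 0.5970549939724867, 0.243584472111561], 'tool_rot': [0.14786140199606018, 0.9890075027691345, -0.0010270460021581025, -0.0003323290977806834], 'ft_force': [-0.22046633953209435, 0.3215812979099841, 0.0826146596299476], 'moment': [0.06209681758950008, -0.003903847343533415, -0.04250348167338668], 'grip_force': 0.0, 'grip_width': 0.08676322541047492}
0.022
scene {'K': array([[482.45599987,   0.        , 321.1820149 ],
       [  0.        , 482.45599987, 206.99933291],
       [  0.        ,   0.        ,   1.        ]]), 'R': array([[ 0.73207321,  0.68109617,  0.01329771],
       [ 0.56098961, -0.5916732
[... 1131 characters left out ...]
2, -0.9986715 ]]), 't': array([-0.03823896,  0.53102148,  1.07381306])}
top key {'centre': [0.5212, -0.3718, 0.0023], 'conf': 0.86}
top key {'centre': [0.4155, -0.1688, -0.0004], 'conf': 0.8}
top key {'centre': [0.5034, -0.2706, 0.0154], 'conf': 0.58}
top rack {'centre': [0.4982, -0.2769, 0.0004], 'conf': 0.89}
top nut_driver {'centre': [0.4219, -0.28, 0.0123], 'conf': 0.83}
top spike_driver {'centre': [0.5817, -0.269, 0.0091], 'conf': 0.58}
top bridge {'centre': [0.5706, 0.0967, 0.0042], 'conf': 0.75}
top slot {'centre': [0.5289, -0.0092, 0.0621], 'conf': 0.81}
top log_wagon {'centre': [0.5994, 0.1777, 0.0735], 'conf': 0.83}
top slot_floor {'centre': [0.5302, -0.0081, 0.0458], 'conf': 0.73}
```

View pics/scene0.png

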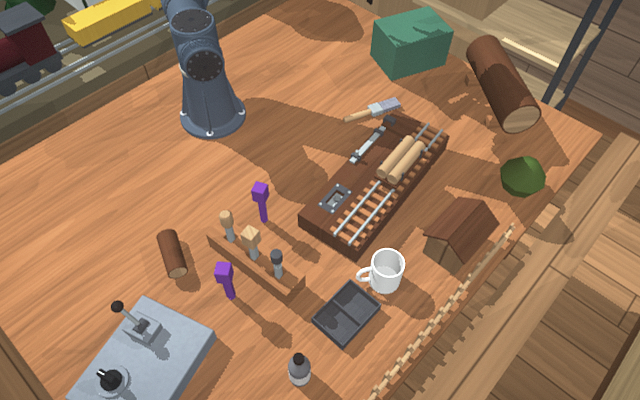

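View pics/top0.png

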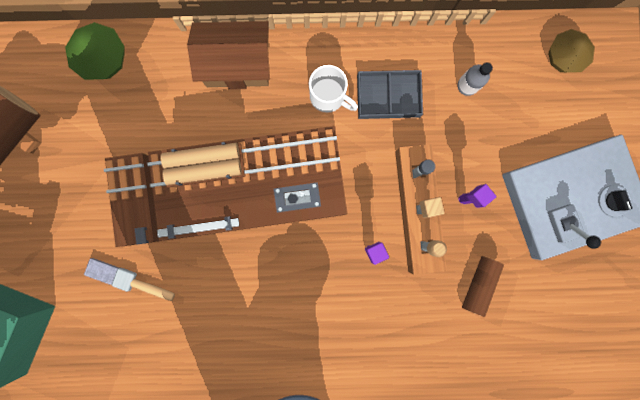

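Candidates for the key: purple upright tools at top (377,253) and (482,196), and the wooden square handle in the middle rack hole at (433,207). The wooden one fits, since it is square, not purple and stands in the rack. I'll confirm it in an enlarged crop next to the slot.

```bash
python3 - <<'E'
import cv2,numpy as np
a=cv2.imread("pics/top0.png")
A=cv2.resize(a[135:285,390:460],None,fx=4,fy=4,interpolation=cv2.INTER_CUBIC)
B=cv2.resize(a[165:240,262:352],None,fx=5,fy=5,interpolation=cv2.INTER_CUBIC)
o=np.zeros((600,750,3),np.uint8); o[:600,:280]=A; o[:375,290:740]=B
cv2.imwrite("pics/crop.png",o)
E
```

```text
(no output)
```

View pics/crop.png

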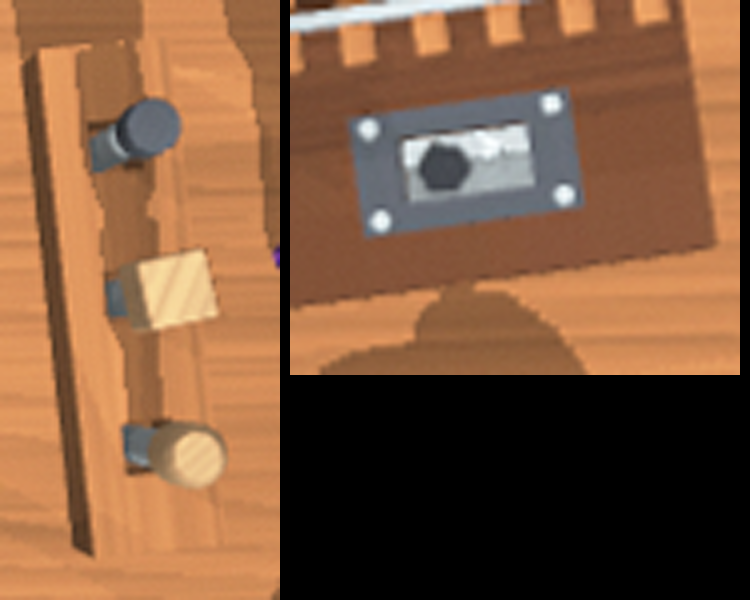

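The crop confirms it: the wooden square handle in the middle hole, at top pixel about (434,207), is the key. The slot floor shows a dark hex socket at top pixel about (292.6,198.4), towards the slot's left (+y) end. Next I'll measure both.

```bash
cat > h.py <<'E'
import numpy as np
from rig import vision
def w(n,uv,z):
    c=vision.calibration(n);K,R,t=c["K"],c["R"],c["t"]
    C=-R.T@t; d=R.T@np.linalg.inv(K)@np.array([uv[0],uv[1],1.]); return (C+d*(z-C[2])/d[2])
def p(n,X):
    c=vision.calibration(n); x=(np.asarray(X)@c["R"].T+c["t"])@c["K"].T; return x[...,:2]/x[...,2:]
E
python3 - <<'E'
from h import *; import cv2
from scipy.optimize import minimize
def A(x,y): return (390+(x+.5)/4-.5,135+(y+.5)/4-.5)
def B(x,y): return (262+(x-290+.5)/5-.5,165+(y+.5)/5-.5)
ang=lambda a,b: np.degrees(np.arctan2(*(b-a)[1::-1]))
k=[w("top",A(*q),.161) for q in((137,264),(208,249),(217,312),(151,330))]
print("key top",np.mean(k,0),[ang(k[i],k[(i+1)%4])%90 for i in range(4)],[np.linalg.norm(k[i]-k[(i+1)%4]) for i in range(4)])
r=[w("top",A(*q),.06) for q in((92,553),(37,50))]; print("rack edge",r,ang(*r))
b=[w("top",B(*q),.06) for q in((714,242),(290,307))]; print("bridge edge",ang(*b)-90)
s=[w("top",B(*q),.06) for q in((352,119),(567,90),(582,206),(365,236))]; print("plate",np.mean(s,0),[ang(s[i],s[(i+1)%4])%90 for i in range(4)])
g=cv2.cvtColor(cv2.imread("pics/top0.png"),cv2.COLOR_BGR2GRAY).astype(float)
# render hex fit, supersampled
S=8;x0,y0=284,190
def ren(v):
    a=v[2]+np.arange(6)*np.pi/3+np.pi/6
    P=np.c_[v[0]+np.cos(a)*.0215/3**.5,v[1]+np.sin(a)*.0215/3**.5,np.full(6,.046)]
    uv=(p("top",P)-[x0-.5,y0-.5])*S
    m=np.zeros((18*S,18*S),np.uint8); cv2.fillPoly(m,[np.round((uv-.5)*16).astype(np.int32)],255,shift=4)
    return cv2.resize(m,(18,18),interpolation=cv2.INTER_AREA)/255.
c=w("top",B(443,167),.046); print("sock0",c)
im=g[y0:y0+18,x0:x0+18]
print(im.astype(int))
best=[]
for th in np.arange(0,60,3):
    f=lambda v:(lambda m:((im-(m*v[2]+(1-m)*v[3]))**2*(cv2.dilate((m>0).astype(np.uint8),np.ones((3,3)))))[:].sum())(ren([v[0],v[1],np.radians(th)]))
    o=minimize(f,[c[0],c[1],50,150],method="Nelder-Mead",options=dict(initial_simplex=[[c[0],c[1],50,150],[c[0]+.002,c[1],50,150],[c[0],c[1]+.002,50,150],[c[0],c[1],70,150],[c[0],c[1],50,180]],maxiter=300))
    best.append((round(o.fun),th,o.x.round(4)))
for q in sorted(best,key=lambda q:q[0])[:6]: print(q)
E
```

```text
key top [ 0.50339972 -0.27520666  0.161     ] [np.float64(10.481550186716689), np.float64(5.954030750789343), np.float64(13.757827557021969), np.float64(9.919636083706612)] [np.float64(0.03472741289295812), np.float64(0.03030475941917205), np.float64(0.03270328885722939), np.float64(0.032080752136592824)]
rack edge [array([ 0.36917306, -0.24946055,  0.06      ]), array([ 0.6351636 , -0.22956079,  0.06      ])] 4.278543308423458
bridge edge 7.278956245263927
plate [ 0.53418793 -0.01065036  0.06      ] [np.float64(6.288529029190229), np.float64(5.905785164371338), np.float64(6.448929269966612), np.float64(5.135991074486498)]
sock0 [ 5.33392763e-01 -6.41292231e-05  4.60000000e-02]
[[108 106 108 107 105 108 108 107 108 106 105 106 100  91  87  81  87 110]
 [107 109 107 103 102 100  92  86  84  90 112 128 142 165 176 223 224 202]
 [ 86  81  93 131 157 165 176 174 204 205 206 206 215 225 218 232 241 243]
 [124 211 218 224 230 213 148 147 176 202 199 205 227 228 221 221 235 252]
 [152 232 230 229 224 171  83  86  94 115 114 133 192 225 223 220 227 239]
 [152 227 222 221 189  98  68  70  67 
[... 752 characters left out ...]
2 109 109 111 109 109 107 109 108]
 [109 109 112 108 108 109 109 109 108 109 109 109 109 108 107 109 107 109]
 [109 107 109 109 108 108 108 107 108 107 108 108 107 110 108 110 110 108]]Traceback (most recent call last):
  File "<stdin>", line 26, in <module>
    res = _minimize_neldermead(fun, x0, args, callback, bounds=bounds,
                               **options)
    fxr = func(xr)
    fx = function(np.copy(x), *(wrapper_args + args))
  File "<stdin>", line 25, in <lambda>
  File "<stdin>", line 17, in ren
  File "h.py", line 7, in p
    c=vision.calibration(n); x=(np.asarray(X)@c["R"].T+c["t"])@c["K"].T; return x[...,:2]/x[...,2:]
ValueError: time passes only in moves, steps and waits
```

```bash
sed -i 's/^def w/import functools\n@functools.cache\ndef cal(n): return vision.calibration(n)\ndef w/; s/c=vision.calibration(n)/c=cal(n)/' h.py
python3 - <<'E'
from h import *; import cv2
from scipy.optimize import minimize
I=cv2.imread("pics/top0.png"); g=cv2.cvtColor(I,cv2.COLOR_BGR2GRAY).astype(float)
S=16
def fit(t,x0,y0,n,side,R,z,c,ths,wt):
    def ren(x,y,th):
        a=th+np.arange(side)*2*np.pi/side+np.pi/side
        uv=(p("top",np.c_[x+np.cos(a)*R,y+np.sin(a)*R,np.full(side,z)])-[x0-.5,y0-.5])*S-.5
        m=np.zeros((n*S,n*S),np.uint8); cv2.fillPoly(m,[np.round(uv*16).astype(np.int32)],255,shift=4)
        return cv2.resize(m,(n,n),interpolation=cv2.INTER_AREA)/255.
    out=[]
    for th in ths:
        f=lambda v:(wt*(ren(v[0],v[1],np.radians(th))-t)**2).sum()
        o=minimize(f,c,method="Nelder-Mead",options=dict(initial_simplex=[c,[c[0]+.002,c[1]],[c[0],c[1]+.002]],xatol=1e-5))
        out.append((round(o.fun,3),float(th),o.x.round(4).tolist()))
    return sorted(out)[:7]
im=g[190:208,284:302]; wt=np.zeros((18,18)); wt[3:14,2:16]=1
for hi in (140,190):
  for z in(.046,.044): print(z,*fit(np.clip((hi-im)/(hi-72),0,1),284,190,18,6,.0215/3**.5,z,[.5334,0],range(0,60,4),wt),sep="\n")
x0,y0=418,192;sub=I[y0:y0+30,x0:x0+34].astype(float)
mid=I[207,434].astype(float); print(mid, I[207,422:448].tolist())
d=np.linalg.norm(sub-mid,axis=2)
sub2=g[y0:y0+30,x0:x0+30]; t=np.clip((sub2-140)/(g[205:209,432:438].mean()-140),0,1)
print(*fit(t,x0,y0,30,4,.017*2**.5,.161,[.5034,-.2752],range(-6,24,2),np.ones((30,30))),sep="\n")
E
```

```text
0.046
(np.float64(8.218), 56.0, [0.5332, -0.0003])
(np.float64(8.222), 0.0, [0.5329, -0.0003])
(np.float64(8.561), 4.0, [0.5328, -0.0004])
(np.float64(8.572), 8.0, [0.5327, -0.0001])
(np.float64(8.617), 48.0, [0.5327, -0.0003])
(np.float64(8.781), 52.0, [0.5331, -0.0004])
(np.float64(8.859), 44.0, [0.5323, -0.0004])
0.044
(np.float64(8.107), 0.0, [0.533, -0.0004])
(np.float64(8.123), 4.0, [0.5332, -0.0004])
(np.float64(8.155), 56.0, [0.5332, -0.0002])
(np.float64(8.549), 8.0, [0.5329, -0.0002])
(np.float64(8.621), 48.0, [0.5324, -0.0001])
(np.float64(8.684), 12.0, [0.5326, -0.0002])
(np.float64(8.762), 16.0, [0.5327, -0.0001])
0.046
(np.float64(3.664), 56.0, [0.5328, -0.0003])
(np.float64(3.793), 0.0, [0.5329, -0.0004])
(np.float64(3.96), 52.0, [0.5324, -0.0002])
(np.float64(4.016), 4.0, [0.5327, -0.0002])
(np.float64(4.051), 48.0, [0.5325, -0.0003])
(np.float64(4.076), 8.0, [0.5324, -0.0004])
(np.float64(4.322), 44.0, [0.5322, -0.0004])
0.044
(np.float64(3.65), 56.0, [0.5329, -0.0003])
(np.float64(3.676), 0.0, [0.5329, -0.0002])
(np.float64(3.858), 52.0, [0.5325, -0.0002])
(np.float
[... 234 characters left out ...]
94, 128, 162], [141, 195, 237], [158, 217, 248], [158, 218, 247], [155, 214, 245], [152, 207, 242], [138, 191, 232], [142, 197, 236], [151, 208, 243], [156, 216, 246], [155, 215, 246], [154, 213, 245], [145, 202, 238], [143, 197, 236], [147, 201, 239], [148, 204, 241], [147, 205, 241], [134, 186, 229], [98, 144, 199], [83, 134, 201], [85, 135, 203], [85, 135, 202], [84, 135, 202]]
(np.float64(26.951), 12.0, [0.5029, -0.2752])
(np.float64(27.132), 10.0, [0.5029, -0.2752])
(np.float64(27.753), 14.0, [0.503, -0.2751])
(np.float64(28.251), 8.0, [0.5029, -0.2753])
(np.float64(29.666), 16.0, [0.5028, -0.2753])
(np.float64(29.86), 6.0, [0.5029, -0.2751])
(np.float64(33.171), 18.0, [0.503, -0.2754])
```

Emit:
apply_moves(series=[{"offset": [26.7,-29.8,2],"rot": [0,0,28]},{"offset": [26.7,-29.8,2],"rot": [0,0,28]},{"offset": [26.7,-29.8,2],"rot": [0,0,28]},{"offset": [26.7,-29.8,2],"rot": [0,0,28]},{"offset": [26.7,-29.8,2],"rot": [0,0,28]},{"offset": [26.7,-29.8,2],"rot": [0,0,28]},{"offset": [26.7,-29.8,2],"rot": [0,0,28]},{"offset": [32.0,-87.3,0],"rot": [0,0,28]},{"offset": [32.0,-87.3,0],"rot": [0,0,28]},{"offset": [32.0,-87.3,0],"rot": [0,0,28]},{"offset": [32.0,-87.3,0],"rot": [0,0,28]},{"offset": [32.0,-87.3,0],"rot": [0,0,28]},{"offset": [32.0,-87.3,0],"rot": [0,0,28]},{"offset": [32.0,-87.3,0],"rot": [0,0,28]},{"offset": [32.0,-87.3,0],"rot": [0,0,28]},{"offset": [32.0,-87.3,0],"rot": [0,0,28]},{"offset": [32.0,-87.3,0],"rot": [0,0,28]},{"offset": [32.0,-87.3,0],"rot": [0,0,28]},{"offset": [32.0,-87.3,0],"rot": [0,0,28]},{"offset": [32.0,-87.3,0],"rot": [0,0,28]}], hand=1)

```text
time: 2.9
position: [0.5034, -0.2801, 0.2447]
tool_rot: [-0.094, 0.996, -0.001, 0.001]
ft_force: [1.4, -0.2, 0.1]
grip_width: 0.087
grip_force: 0.0
```

Emit:
apply_moves(series=[{"offset": [0,0,-2.0],"rot": [0,0,0]},{"offset": [0,0,-2.0],"rot": [0,0,0]},{"offset": [0,0,-2.0],"rot": [0,0,0]}])

```text
time: 3.2
position: [0.5023, -0.2747, 0.2243]
tool_rot: [-0.096, 0.995, 0.001, -0.001]
ft_force: [0.5, -0.5, 0.2]
grip_width: 0.087
grip_force: 0.0
```

```bash
python3 - <<'E'
from rig import get_obs
o=get_obs();print(o["position"],o["tool_rot"],o["q"],o["joint_velocities"])
E
```

```text
[ 0.502263   -0.27474304  0.22425557] [-9.58270712e-02  9.95397531e-01  7.25829884e-04 -6.33154900e-04] [-6.95728577e-01  4.82159581e-01  1.58699550e+00  1.35271720e-04
  1.07436026e+00 -2.45853822e+00] [ 0.01289028 -0.02240681 -0.01299945 -0.00107808 -0.00574652 -0.00197565]
```

Emit:
apply_moves(series=[{"offset": [0,0,-3],"rot": [0,0,0]},{"offset": [0,0,-6],"rot": [0,0,0]},{"offset": [0,0,-8.3],"rot": [0,0,0]},{"offset": [0,0,-8.3],"rot": [0,0,0]},{"offset": [0,0,-8.3],"rot": [0,0,0]}])

```text
time: 3.7
position: [0.5033, -0.275, 0.1425]
tool_rot: [-0.096, 0.995, -0.0, 0.0]
ft_force: [0.1, -0.2, 0.4]
grip_width: 0.0871
grip_force: 0.0
```

Emit:
apply_moves(series=[{"offset": [0,0,0],"rot": [0,0,0]},{"offset": [0,0,0],"rot": [0,0,0]},{"offset": [0,0,0],"rot": [0,0,0]},{"offset": [0,0,0],"rot": [0,0,0]},{"offset": [0,0,0],"rot": [0,0,0]},{"offset": [0,0,0],"rot": [0,0,0]}], hand=0, newtons=20)

```text
time: 4.3
position: [0.5027, -0.2754, 0.1416]
tool_rot: [-0.096, 0.995, -0.0, -0.0]
ft_force: [-0.4, 0.0, -0.6]
grip_width: 0.0472
grip_force: 0.0
```

```bash
python3 - <<'E'
from rig import get_obs,vision
import cv2
o=get_obs();print(o["position"],o["tool_rot"],o["ft_force"],o["moment"],o["grip_width"])
cv2.imwrite("pics/s1.png",cv2.resize(vision.camera("scene")[140:340,120:420,::-1],None,fx=2.5,fy=2.5,interpolation=cv2.INTER_CUBIC))
E
```

```text
[ 0.50269991 -0.27535446  0.14164193] [-9.57877420e-02  9.95401782e-01 -2.72546254e-05 -5.08164803e-06] [-0.43116857  0.02710313 -0.55849021] [0.12476302 0.0093001  0.0113998 ] 0.047185004426735316
```

View pics/s1.png

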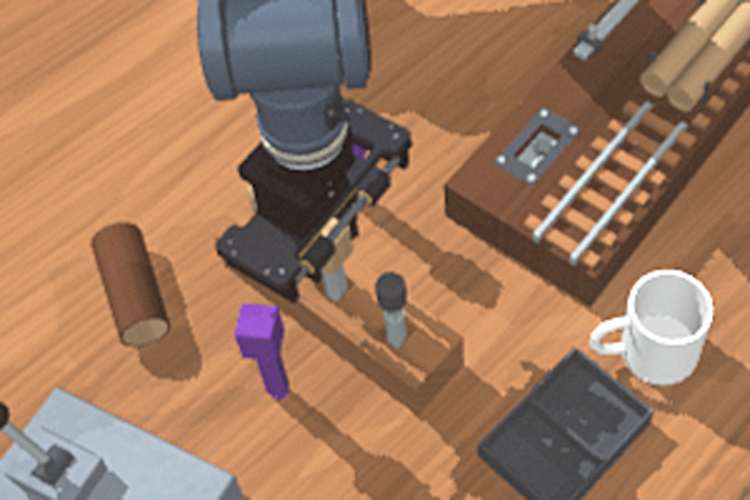

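The picture shows the fingers closing around the key's handle, with its shaft at crop pixel (335,285). The spike driver at (390,310) is untouched, and the purple tools are clear.

Emit:
apply_moves(series=[{"offset": [0,0,0],"rot": [0,0,0]},{"offset": [0,0,0],"rot": [0,0,0]},{"offset": [0,0,0],"rot": [0,0,0]},{"offset": [0,0,0],"rot": [0,0,0]}])

```text
time: 4.75
position: [0.5027, -0.2754, 0.1415]
tool_rot: [-0.096, 0.995, 0.0, -0.0]
ft_force: [-0.1, -0.0, -0.3]
grip_width: 0.0336
grip_force: 20.0
```

Emit:
apply_moves(series=[{"offset": [0,0,1],"rot": [0,0,0]},{"offset": [0,0,4],"rot": [0,0,0]},{"offset": [0,0,8],"rot": [0,0,0]},{"offset": [0,0,9],"rot": [0,0,0]},{"offset": [0,0,9],"rot": [0,0,0]},{"offset": [0,0,9],"rot": [0,0,0]}], newtons=40)

```text
time: 5.35
position: [0.5018, -0.2745, 0.2305]
tool_rot: [-0.096, 0.995, 0.001, -0.001]
ft_force: [-0.2, 0.2, -3.2]
grip_width: 0.0338
grip_force: 40.0
```

```bash
python3 - <<'E'
from h import *
from rig import get_obs,nets
import cv2
o=get_obs();print(o["position"],o["tool_rot"],o["ft_force"],o["moment"],o["grip_width"])
I=vision.camera("scene")[:,:,::-1]; cv2.imwrite("pics/s2f.png",I)
P=o["position"]; tip=[P[0],P[1],P[2]-.131]; uv=p("scene",tip);print("pred tip px",uv, [ (d["conf"],d["centre"]) for d in nets.spot_point("scene","key")])
x,y=map(int,uv); cv2.imwrite("pics/s2.png",cv2.resize(I[y-60:y+40,x-60:x+60],None,fx=6,fy=6,interpolation=cv2.INTER_CUBIC))
E
```

```text
[ 0.50182616 -0.27454141  0.23045455] [-9.57856905e-02  9.95401124e-01  9.46714319e-04 -8.98584193e-04] [-0.18755263  0.15414047 -3.15897746] [0.06082726 0.06380729 0.00840622] 0.03375106935147595
pred tip px [252.5493516  245.50856433] [(0.87, [0.4978, -0.2748, 0.1013]), (0.55, [0.4121, -0.1697, 0.0008])]
```

View pics/s2.png

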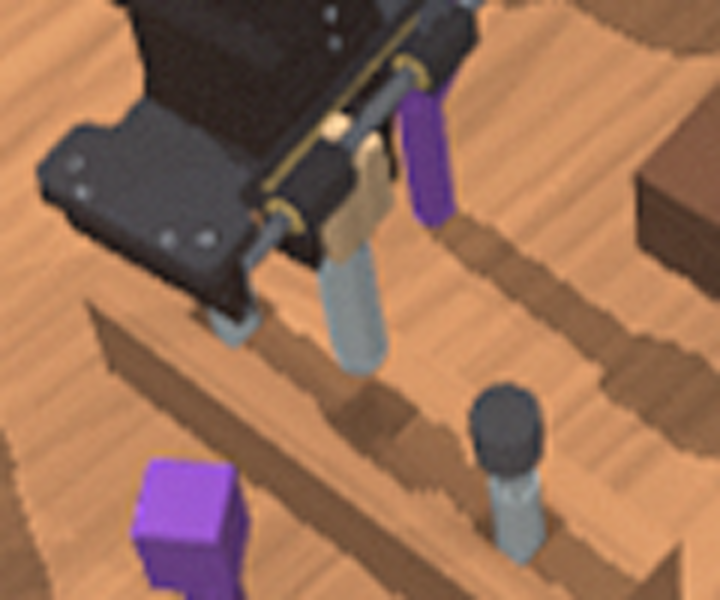

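The picture shows the key hanging upright in the gripper. Its tip is at crop pixel (360,370), where predicted, and the empty middle hole is at (375,410).

Emit:
apply_moves(series=[{"offset": [3.05,27.5,0],"rot": [0,0,-12]},{"offset": [3.05,27.5,0],"rot": [0,0,-12]},{"offset": [3.05,27.5,0],"rot": [0,0,-12]},{"offset": [3.05,27.5,0],"rot": [0,0,-12]},{"offset": [3.05,27.5,0],"rot": [0,0,-12]},{"offset": [3.05,27.5,0],"rot": [0,0,-12]},{"offset": [3.05,27.5,0],"rot": [0,0,-12]},{"offset": [3.05,27.5,-1],"rot": [0,0,-12]},{"offset": [3.05,27.5,-2],"rot": [0,0,-12]},{"offset": [3.05,27.5,-3],"rot": [0,0,-12]},{"offset": [3.05,27.5,-3],"rot": [0,0,-12]},{"offset": [3.05,27.5,-3],"rot": [0,0,-12]}])

```text
time: 6.65
position: [0.533, -0.0012, 0.2008]
tool_rot: [0.01, 1.0, 0.0, -0.001]
ft_force: [-0.7, -0.0, -2.6]
grip_width: 0.034
grip_force: 40.0
```

```bash
python3 - <<'E'
from h import *
from rig import get_obs
import cv2
o=get_obs();print(o["position"],o["tool_rot"],o["ft_force"],o["moment"],o["q"])
I=vision.camera("scene")[:,:,::-1]
P=o["position"]; uv=p("scene",[P[0],P[1],P[2]-.131]);print(uv,p("scene",[.533,-.0003,.046]))
x,y=map(int,uv); cv2.imwrite("pics/s3.png",cv2.resize(I[y-50:y+40,x-50:x+50],None,fx=6,fy=6,interpolation=cv2.INTER_CUBIC))
E
```

```text
[ 0.53298141 -0.00115525  0.20082517] [ 9.54014221e-03  9.99954226e-01  1.25569919e-04 -7.17530917e-04] [-0.73937848 -0.02030249 -2.5613862 ] [ 0.03690868 -0.01389108 -0.00367195] [-2.11942019e-01  4.64232641e-01  1.70788259e+00 -5.14489535e-05
  9.70933675e-01 -1.76362869e+00]
[337.48560529 194.08554315] [337.34221649 199.17890844]
```

View pics/s3.png

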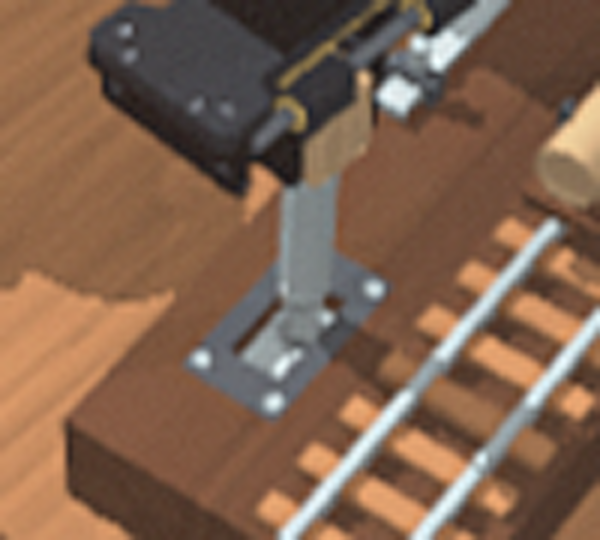

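The key is above the slot, its tip at about crop pixel (302,335), towards the +y end where the socket lies. I'll go down and feel for it.

Emit:
apply_moves(series=[{"offset": [0,0.1,-0.8],"rot": [0,0,0]},{"offset": [0,0.1,-1.6],"rot": [0,0,0]},{"offset": [0,0.1,-2.2],"rot": [0,0,0]},{"offset": [0,0.1,-2.5],"rot": [0,0,0]},{"offset": [0,0.1,-2.8],"rot": [0,0,0]},{"offset": [0,0.1,-3.0],"rot": [0,0,0]},{"offset": [0,0.1,-3.0],"rot": [0,0,0]}])

```text
time: 7.4
position: [0.5332, 0.0007, 0.1713]
tool_rot: [0.009, 1.0, 0.0, -0.0]
ft_force: [-1.0, -0.4, -2.6]
grip_width: 0.0337
grip_force: 40.0
```

The tip is below the floor level with no contact force, so the nose is in the socket. I'll keep going down.

Emit:
apply_moves(series=[{"offset": [0,0,-0.2],"rot": [0,0,0]},{"offset": [0,0,-0.4],"rot": [0,0,0]},{"offset": [0,0,-0.6],"rot": [0,0,0]},{"offset": [0,0,-0.6],"rot": [0,0,0]}])

```text
time: 7.8
position: [0.533, 0.0005, 0.1653]
tool_rot: [0.009, 1.0, -0.0, -0.0]
ft_force: [-0.3, -1.2, -3.0]
grip_width: 0.0338
grip_force: 40.0
```

Emit:
apply_moves(series=[{"offset": [0,-0.05,-0.2],"rot": [0,0,0]},{"offset": [0,-0.05,-0.4],"rot": [0,0,0]},{"offset": [0,-0.05,-0.5],"rot": [0,0,0]},{"offset": [0,-0.05,-0.5],"rot": [0,0,0]}])

```text
time: 8.2
position: [0.5331, 0.0002, 0.1603]
tool_rot: [0.009, 1.0, 0.0, -0.0]
ft_force: [-0.2, -0.9, -2.7]
grip_width: 0.0337
grip_force: 40.0
```

```bash
python3 - <<'E'
from rig import get_obs
o=get_obs();print(o["position"],o["tool_rot"],o["ft_force"],o["moment"],o["q"])
E
```

```text
[5.33061479e-01 2.33039449e-04 1.60295213e-01] [ 8.78290140e-03  9.99961385e-01  8.53760510e-05 -2.85285689e-04] [-0.19067824 -0.91740158 -2.7119801 ] [-0.02477472  0.20175649 -0.01455355] [-2.09358086e-01  5.25223298e-01  1.74371318e+00  7.00037649e-05
  8.73249331e-01 -1.76263337e+00]
```

Emit:
apply_moves(series=[{"offset": [0,0,-0.2],"rot": [0,0,0]},{"offset": [0,0,-0.4],"rot": [0,0,0]},{"offset": [0,0,-0.6],"rot": [0,0,0]},{"offset": [0,0,-0.7],"rot": [0,0,0]},{"offset": [0,0,-0.8],"rot": [0,0,0]},{"offset": [0,0,-0.8],"rot": [0,0,0]}])

```text
time: 8.8
position: [0.5332, 0.0002, 0.1534]
tool_rot: [0.009, 1.0, -0.0, -0.0]
ft_force: [-2.8, 0.2, 4.7]
grip_width: 0.034
grip_force: 40.0
```

The key is seated: the tip is about 24 mm into the socket and resting on its bottom. First quarter turn clockwise.

Emit:
apply_moves(series=[{"offset": [0,0,0.05],"rot": [0,0,-8]},{"offset": [0,0,0.05],"rot": [0,0,-16]},{"offset": [0,0,0.05],"rot": [0,0,-24]},{"offset": [0,0,0.05],"rot": [0,0,-32]},{"offset": [0,0,0.05],"rot": [0,0,-40]},{"offset": [0,0,0.05],"rot": [0,0,-48]},{"offset": [0,0,0.05],"rot": [0,0,-56]},{"offset": [0,0,0.05],"rot": [0,0,-64]},{"offset": [0,0,0.05],"rot": [0,0,-72]},{"offset": [0,0,0.05],"rot": [0,0,-80]},{"offset": [0,0,0.05],"rot": [0,0,-88]},{"offset": [0,0,0.05],"rot": [0,0,-90]},{"offset": [0,0,0.05],"rot": [0,0,-90]}])

```text
time: 10.1
position: [0.5324, -0.0002, 0.1534]
tool_rot: [0.713, 0.701, -0.001, -0.0]
ft_force: [-4.3, -1.6, 4.1]
grip_width: 0.0335
grip_force: 40.0
```

```bash
cat > s.py <<'E'
from rig import get_obs
import numpy as np
o=get_obs();t=o["tool_rot"];f=lambda k:np.round(o[k],4).tolist()
print(o["time"],f("position"),"yaw",2*np.degrees(np.arctan2(t[1],t[0]))-90,f("ft_force"),f("moment"),o["q"][5],o["grip_width"])
E
python3 s.py
```

```text
10.1 [0.5324, -0.0002, 0.1534] yaw -0.924784620110259 [-4.2967, -1.6119, 4.1302] [-0.5492, 1.1265, 0.088] -0.19234831778670278 0.03351303698855502
```

Emit:
apply_moves(series=[{"offset": [0.05,0,0],"rot": [0,0,0]},{"offset": [0.05,0,0],"rot": [0,0,0]},{"offset": [0.05,0,0],"rot": [0,0,0]},{"offset": [0.05,0,0],"rot": [0,0,0]},{"offset": [0.05,0,0],"rot": [0,0,0]},{"offset": [0.05,0,0],"rot": [0,0,8]},{"offset": [0.05,0,0],"rot": [0,0,16]},{"offset": [0.05,0,0],"rot": [0,0,24]},{"offset": [0.05,0,0],"rot": [0,0,32]},{"offset": [0.05,0,0],"rot": [0,0,40]},{"offset": [0.05,0,0],"rot": [0,0,48]},{"offset": [0.05,0,0],"rot": [0,0,56]},{"offset": [0.05,0,0],"rot": [0,0,64]},{"offset": [0.05,0,0],"rot": [0,0,72]},{"offset": [0.05,0,0],"rot": [0,0,80]},{"offset": [0.05,0,0],"rot": [0,0,88]},{"offset": [0.05,0,0],"rot": [0,0,90]},{"offset": [0.05,0,0],"rot": [0,0,90]}], hand=0.8)

```text
time: 11.9
position: [0.5339, 0.0002, 0.153]
tool_rot: [0.009, 1.0, 0.0, 0.0]
ft_force: [-0.1, -0.3, 0.1]
grip_width: 0.0697
grip_force: 0.0
```

```bash
python3 s.py; python3 - <<'E'
from rig import vision
import cv2
cv2.imwrite("pics/s4.png",cv2.resize(vision.camera("scene")[110:240,270:430,::-1],None,fx=4,fy=4,interpolation=cv2.INTER_CUBIC))
E
```

```text
11.9 [0.5339, 0.0002, 0.153] yaw 88.98169534987841 [-0.1435, -0.2958, 0.0817] [0.0281, 0.0012, -0.0426] -1.7622763411962747 0.06973710077993665
```

View pics/s4.png

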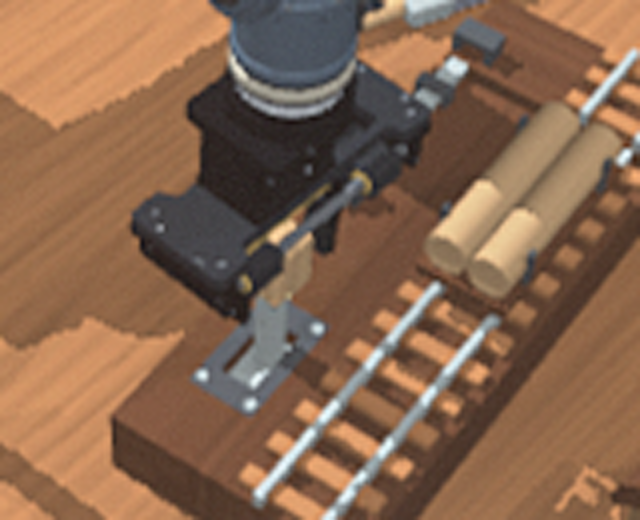

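The key stays upright in the socket (handle at crop pixel (290,270)) while the fingers are open. The bolt's end at (455,68) is nearing its keeper at (478,40). Now a fresh grip and the second quarter turn.

Emit:
apply_moves(series=[{"offset": [0,0,0],"rot": [0,0,0]},{"offset": [0,0,0],"rot": [0,0,0]},{"offset": [0,0,0],"rot": [0,0,0]},{"offset": [0,0,0],"rot": [0,0,0]},{"offset": [0,0,0],"rot": [0,0,0]},{"offset": [0,0,0],"rot": [0,0,0]},{"offset": [0,0,0],"rot": [0,0,0]},{"offset": [0,0,0],"rot": [0,0,-8]},{"offset": [0,0,0],"rot": [0,0,-16]},{"offset": [0,0,0],"rot": [0,0,-24]},{"offset": [0,0,0],"rot": [0,0,-32]},{"offset": [0,0,0],"rot": [0,0,-40]},{"offset": [0,0,0],"rot": [0,0,-48]},{"offset": [0,0,0],"rot": [0,0,-56]},{"offset": [0,0,0],"rot": [0,0,-64]},{"offset": [0,0,0],"rot": [0,0,-72]},{"offset": [0,0,0],"rot": [0,0,-80]},{"offset": [0,0,0],"rot": [0,0,-88]},{"offset": [0,0,0],"rot": [0,0,-90]},{"offset": [0,0,0],"rot": [0,0,-90]}], hand=0)

```text
time: 13.95
position: [0.5326, -0.0012, 0.1531]
tool_rot: [0.713, 0.701, -0.002, 0.0]
ft_force: [-2.8, -3.9, 1.5]
grip_width: 0.034
grip_force: 40.0
```

```bash
python3 s.py
```

```text
13.95 [0.5326, -0.0012, 0.1531] yaw -0.9122571617070747 [-2.751, -3.8696, 1.487] [-1.2495, 0.6578, 0.1245] -0.19132768297698446 0.03400281563512814
```

Emit:
apply_moves(series=[{"offset": [0,0,0],"rot": [0,0,0]},{"offset": [0,0,0],"rot": [0,0,0]},{"offset": [0,0,0],"rot": [0,0,0]},{"offset": [0,0,0],"rot": [0,0,0]},{"offset": [0,0,0],"rot": [0,0,0]},{"offset": [0,0,0],"rot": [0,0,8]},{"offset": [0,0,0],"rot": [0,0,16]},{"offset": [0,0,0],"rot": [0,0,24]},{"offset": [0,0,0],"rot": [0,0,32]},{"offset": [0,0,0],"rot": [0,0,40]},{"offset": [0,0,0],"rot": [0,0,48]},{"offset": [0,0,0],"rot": [0,0,56]},{"offset": [0,0,0],"rot": [0,0,64]},{"offset": [0,0,0],"rot": [0,0,72]},{"offset": [0,0,0],"rot": [0,0,80]},{"offset": [0,0,0],"rot": [0,0,88]},{"offset": [0,0,0],"rot": [0,0,90]},{"offset": [0,0,0],"rot": [0,0,90]}], hand=0.8)

```text
time: 15.75
position: [0.5338, 0.0003, 0.153]
tool_rot: [0.009, 1.0, 0.0, 0.0]
ft_force: [-0.6, -0.5, -0.4]
grip_width: 0.0695
grip_force: 0.0
```

Emit:
apply_moves(series=[{"offset": [0,0,0],"rot": [0,0,0]},{"offset": [0,0,0],"rot": [0,0,0]},{"offset": [0,0,0],"rot": [0,0,0]},{"offset": [0,0,0],"rot": [0,0,0]},{"offset": [0,0,0],"rot": [0,0,0]},{"offset": [0,0,0],"rot": [0,0,0]},{"offset": [0,0,0],"rot": [0,0,0]},{"offset": [0,0,0],"rot": [0,0,-8]},{"offset": [0,0,0],"rot": [0,0,-16]},{"offset": [0,0,0],"rot": [0,0,-24]},{"offset": [0,0,0],"rot": [0,0,-32]},{"offset": [0,0,0],"rot": [0,0,-40]},{"offset": [0,0,0],"rot": [0,0,-48]},{"offset": [0,0,0],"rot": [0,0,-56]},{"offset": [0,0,0],"rot": [0,0,-62]},{"offset": [0,0,0],"rot": [0,0,-68]},{"offset": [0,0,0],"rot": [0,0,-72]},{"offset": [0,0,0],"rot": [0,0,-72]}], hand=0)

```text
time: 17.55
position: [0.5329, -0.001, 0.1531]
tool_rot: [0.594, 0.804, -0.002, -0.0]
ft_force: [-1.9, -4.3, 0.8]
grip_width: 0.0337
grip_force: 39.9
```

```bash
python3 s.py
```

```text
17.55 [0.5329, -0.001, 0.1531] yaw 17.088700774103643 [-1.8727, -4.3294, 0.8377] [-1.3954, 0.6076, 0.0303] -0.5059495940515866 0.03368651815173539
```

Emit:
apply_moves(series=[{"offset": [0,0,0],"rot": [0,0,-4]},{"offset": [0,0,0],"rot": [0,0,-8]},{"offset": [0,0,0],"rot": [0,0,-12]},{"offset": [0,0,0],"rot": [0,0,-14]},{"offset": [0,0,0],"rot": [0,0,-16]}])

```text
time: 18.05
position: [0.5326, -0.0011, 0.153]
tool_rot: [0.7, 0.714, -0.002, -0.0]
ft_force: [-2.3, -5.9, 2.0]
grip_width: 0.0334
grip_force: 39.9
```

```bash
python3 s.py
```

```text
18.05 [0.5326, -0.0011, 0.153] yaw 1.1393592860674175 [-2.3415, -5.9381, 1.9801] [-1.3904, 0.7087, 0.2048] -0.22728044098983444 0.033432137179112933
```

Emit:
apply_moves(series=[{"offset": [0,0,0],"rot": [0,0,-2]},{"offset": [0,0,0],"rot": [0,0,-4]},{"offset": [0,0,0],"rot": [0,0,-5]}])

```text
time: 18.35
position: [0.5325, -0.0011, 0.1531]
tool_rot: [0.73, 0.683, -0.002, -0.0]
ft_force: [-2.8, -5.6, 1.5]
grip_width: 0.0336
grip_force: 39.9
```

```bash
python3 s.py
```

```text
18.35 [0.5325, -0.0011, 0.1531] yaw -3.838583570662067 [-2.8395, -5.5755, 1.5394] [-1.4322, 0.8012, 0.2337] -0.14040839886490952 0.03360473534703965
```

Emit:
apply_moves(series=[{"offset": [0,0,0],"rot": [0,0,-2]},{"offset": [0,0,0],"rot": [0,0,-3]},{"offset": [0,0,0],"rot": [0,0,-4]}])

```text
time: 18.65
position: [0.5325, -0.001, 0.1531]
tool_rot: [0.753, 0.658, -0.002, 0.0]
ft_force: [-2.4, -4.2, 2.3]
grip_width: 0.0338
grip_force: 40.0
```

```bash
python3 s.py
```

```text
18.65 [0.5325, -0.001, 0.1531] yaw -7.753842484786759 [-2.3863, -4.23, 2.2776] [-1.409, 0.7855, 0.4449] -0.07167926997242838 0.03383072046605489
```

Emit:
apply_moves(series=[{"offset": [0,0,0],"rot": [0,0,-1.5]},{"offset": [0,0,0],"rot": [0,0,-3]},{"offset": [0,0,0],"rot": [0,0,-3]}])

```text
time: 18.95
position: [0.5325, -0.001, 0.153]
tool_rot: [0.77, 0.638, -0.002, 0.0]
ft_force: [-2.7, -5.4, 2.5]
grip_width: 0.0338
grip_force: 40.0
```

```bash
python3 s.py; python3 - <<'E'
from rig import vision
import cv2
a=vision.camera("top")[:,:,::-1]; cv2.imwrite("pics/s5f.png",a)
cv2.imwrite("pics/s5.png",cv2.resize(a[180:260,90:250],None,fx=5,fy=5,interpolation=cv2.INTER_CUBIC))
E
```

```text
18.95 [0.5325, -0.001, 0.153] yaw -10.755489642878032 [-2.7176, -5.43, 2.4826] [-1.432, 0.8828, 0.2933] -0.019300730613586895 0.033777998514783074
```

View pics/s5.png

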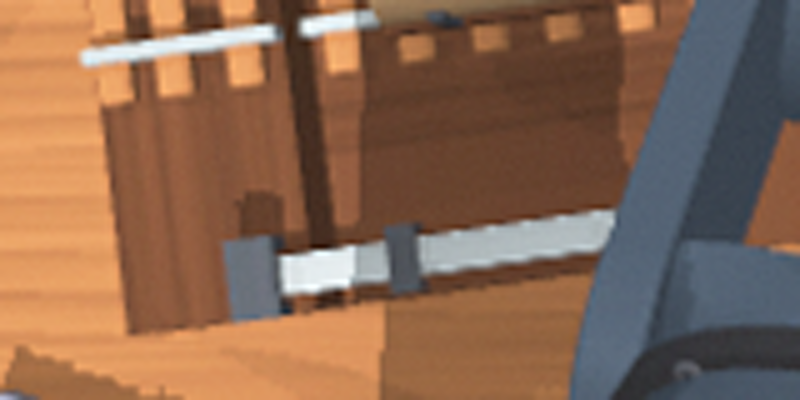

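The bolt has crossed the gap at crop pixel (320,270) and entered the keeper at (252,278). I'll keep turning until I feel the stop.

Emit:
apply_moves(series=[{"offset": [0,0,0],"rot": [0,0,-1.5]},{"offset": [0,0,0],"rot": [0,0,-3]},{"offset": [0,0,0],"rot": [0,0,-3]}])

```text
time: 19.3
position: [0.5324, -0.001, 0.1531]
tool_rot: [0.787, 0.617, -0.002, 0.0]
ft_force: [-2.4, -4.6, 2.0]
grip_width: 0.0338
grip_force: 40.0
```

```bash
python3 s.py
```

```text
19.3 [0.5324, -0.001, 0.1531] yaw -13.743222318674611 [-2.4059, -4.5514, 2.0132] [-1.4584, 0.9267, 0.3773] 0.03293966680718935 0.03375039000723009
```

Emit:
apply_moves(series=[{"offset": [0,0,0],"rot": [0,0,-1.5]},{"offset": [0,0,0],"rot": [0,0,-3]},{"offset": [0,0,0],"rot": [0,0,-3]}])

```text
time: 19.6
position: [0.5323, -0.001, 0.1531]
tool_rot: [0.803, 0.596, -0.002, -0.0]
ft_force: [-2.8, -4.9, 3.1]
grip_width: 0.0338
grip_force: 39.9
```

```bash
python3 s.py
```

```text
19.6 [0.5323, -0.001, 0.1531] yaw -16.816133047499875 [-2.8306, -4.9317, 3.0502] [-1.4758, 0.9017, 0.0247] 0.08628069618688337 0.03384588558750782
```

Emit:
apply_moves(series=[{"offset": [0,0,0],"rot": [0,0,0]},{"offset": [0,0,0],"rot": [0,0,-2]},{"offset": [0,0,0],"rot": [0,0,-4]},{"offset": [0,0,0],"rot": [0,0,-4]}], newtons=60)

```text
time: 20.0
position: [0.5322, -0.001, 0.153]
tool_rot: [0.823, 0.568, -0.002, 0.0]
ft_force: [-3.0, -5.5, 2.6]
grip_width: 0.0335
grip_force: 59.9
```

```bash
python3 s.py
```

```text
20.0 [0.5322, -0.001, 0.153] yaw -20.809431608156544 [-3.0293, -5.5377, 2.5662] [-1.5356, 0.9931, 0.092] 0.15607882513210805 0.03354090810608158
```

Emit:
apply_moves(series=[{"offset": [0,0,0],"rot": [0,0,-2]},{"offset": [0,0,0],"rot": [0,0,-4]},{"offset": [0,0,0],"rot": [0,0,-4]}])

```text
time: 20.3
position: [0.5321, -0.001, 0.1531]
tool_rot: [0.843, 0.539, -0.002, 0.0]
ft_force: [-3.4, -5.5, 3.3]
grip_width: 0.0338
grip_force: 59.9
```

```bash
python3 s.py; python3 - <<'E'
from rig import vision
import cv2,numpy as np
a=vision.camera("top")[:,:,::-1]; b=cv2.imread("pics/s5f.png"); cv2.imwrite("pics/s6f.png",a)
z=lambda i:cv2.resize(i[200:250,100:220],None,fx=5,fy=5,interpolation=cv2.INTER_CUBIC)
cv2.imwrite("pics/s6.png",np.vstack([z(b),z(a)]))
E
```

```text
20.3 [0.5321, -0.001, 0.1531] yaw -24.827076307821784 [-3.4346, -5.4799, 3.2946] [-1.5119, 1.0507, 0.0363] 0.2260634300507991 0.033759427456155074
```

View pics/s6.png

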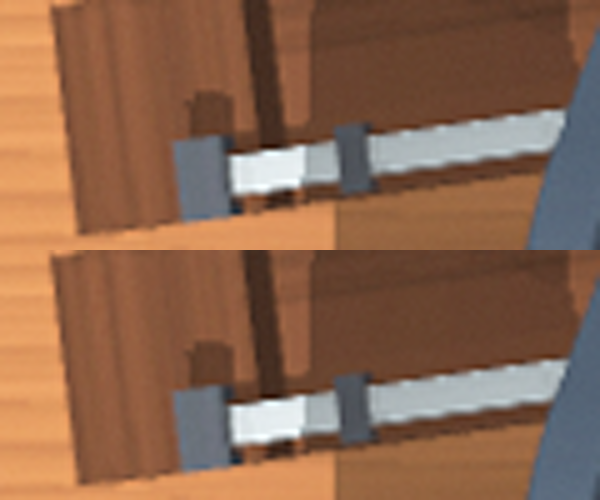

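```bash
python3 - <<'E'
from rig import vision
import cv2,numpy as np
a=vision.camera("scene")[:,:,::-1]; cv2.imwrite("pics/s7f.png",a)
b=cv2.imread("pics/s2f.png")
z=lambda i:cv2.resize(i[108:178,340:420],None,fx=5,fy=5,interpolation=cv2.INTER_CUBIC)
cv2.imwrite("pics/s7.png",np.hstack([z(b),z(a)]))
E
```

```text
(no output)
```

View pics/s7.png

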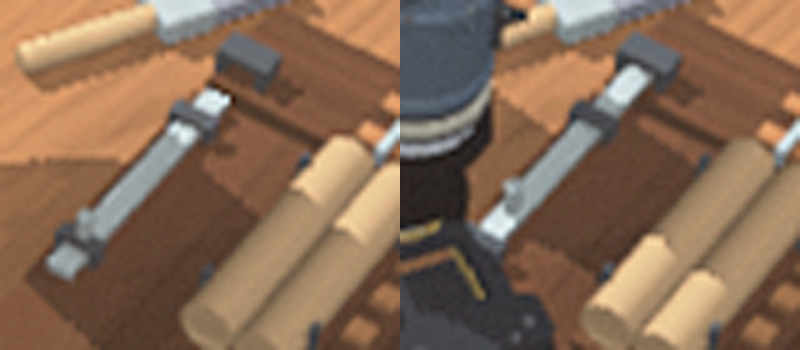

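The lug has moved from crop pixel (85,222) to (115,192), and the bolt's head is now inside the keeper. I'll work out its travel in mm.

```bash
python3 - <<'E'
from h import *; import cv2
for a,b,z in(((85,222),(115,192),.083),((65,262),(90,238),.066)):
    q=lambda c:w("scene",(340+c[0]/5,108+c[1]/5),z)
    print(q(a),q(b),np.linalg.norm(q(a)-q(b))*1000)
B=cv2.imread("pics/s2f.png");A=cv2.imread("pics/s7f.png")
# sub-px template match of lug
s=8;f=lambda i,x0,x1,y0,y1:cv2.resize(i[y0:y1,x0:x1],None,fx=s,fy=s,interpolation=cv2.INTER_CUBIC)
T=f(B,354,361,147,154);W=f(A,352,372,138,158)
m=cv2.matchTemplate(W,T,cv2.TM_CCOEFF_NORMED);_,v,_,l=cv2.minMaxLoc(m);p1=np.array([352+l[0]/s,138+l[1]/s])
print(v,p1-[354,147]); c=np.array([3.5,3.5]);print(np.linalg.norm(w("scene",p1+c,.083)-w("scene",np.array([354,147])+c,.083))*1000)
E
python3 s.py
```

```text
[0.48114669 0.13849211 0.083     ] [0.47872428 0.16763987 0.083     ] 29.248247928615765
[0.48357714 0.12014648 0.066     ] [0.48213893 0.14365436 0.066     ] 23.551830727504736
0.9690896272659302 [ 5.5 -6. ]
28.531172130163505
20.4 [0.5321, -0.001, 0.1531] yaw -24.809444020388526 [-3.3846, -5.0814, 3.3918] [-1.5229, 0.9912, 0.0556] 0.22563820684950775 0.03384032569645205
```

Emit:
apply_moves(series=[{"offset": [0,0,0],"rot": [0,0,-3]},{"offset": [0,0,0],"rot": [0,0,-6]}])

```text
time: 20.6
position: [0.532, -0.001, 0.153]
tool_rot: [0.87, 0.493, -0.003, 0.0]
ft_force: [-4.2, -5.0, 4.2]
grip_width: 0.0338
grip_force: 59.9
```

```bash
python3 s.py; python3 - <<'E'
from h import *; import cv2
A=vision.camera("scene")[:,:,::-1];cv2.imwrite("pics/s8f.png",A);B=cv2.imread("pics/s7f.png")
s=16;f=lambda i,x0,x1,y0,y1:cv2.resize(i[y0:y1,x0:x1],None,fx=s,fy=s,interpolation=cv2.INTER_CUBIC)
T=f(B,358,368,140,150);W=f(A,353,375,133,155)
m=cv2.matchTemplate(W,T,cv2.TM_CCOEFF_NORMED);_,v,_,l=cv2.minMaxLoc(m);print(v,353+l[0]/s-358,133+l[1]/s-140)
E
```

```text
20.6 [0.532, -0.001, 0.153] yaw -30.905569755689918 [-4.1881, -4.9531, 4.2009] [-1.4381, 1.1185, 0.1346] 0.33212099994114996 0.03384017561191155
0.995590329170227 0.0 0.0
```

Emit:
apply_moves(series=[{"offset": [0,0,0],"rot": [0,0,-4]},{"offset": [0,0,0],"rot": [0,0,-8]},{"offset": [0,0,0],"rot": [0,0,-8]}])

```text
time: 20.95
position: [0.5319, -0.0009, 0.153]
tool_rot: [0.902, 0.431, -0.003, -0.0]
ft_force: [-3.6, -5.0, 4.1]
grip_width: 0.0337
grip_force: 59.8
```

```bash
python3 s.py; python3 - <<'E'
from h import *; import cv2
from rig import get_obs
print(get_obs()["joint_torque"])
A=vision.camera("scene")[:,:,::-1];cv2.imwrite("pics/s9f.png",A)
B=cv2.imread("pics/s7f.png");C=cv2.imread("pics/s8f.png")
g=lambda i:i.astype(int).sum(2)
for n,(x0,x1,y0,y1) in dict(lug=(359,367,141,151),keeper=(378,398,112,132),wag=(375,395,145,165)).items():
    print(n,abs(g(A)-g(B))[y0:y1,x0:x1].mean(),abs(g(A)-g(C))[y0:y1,x0:x1].mean(),abs(g(A)-g(C))[y0:y1,x0:x1].max())
Z=cv2.imread("pics/s2f.png")
print((g(A))[140:152,357:369]);print((g(B))[140:152,357:369]); print(g(Z)[146:158,351:363])
E
```

```text
20.95 [0.5319, -0.0009, 0.153] yaw -38.92056507206184 [-3.6466, -4.9769, 4.1341] [-1.4318, 1.1382, -0.1106] 0.4715764487363291 0.03368823461028388
[  2.86206588 -37.73268342 -13.43651712   1.7285952   -1.05430976
   0.09301033]
lug 4.4125 4.875 18
keeper 4.3675 4.7725 22
wag 5.25 4.69 22
[[284 311 309 297 305 305 311 304 254 212 325 456]
 [310 306 310 304 312 302 296 262 206 314 456 499]
 [307 295 299 303 293 283 239 202 288 447 497 486]
 [295 305 303 306 318 340 305 301 445 504 492 483]
 [303 303 296 347 466 442 434 444 498 490 484 480]
 [314 300 278 355 516 547 466 477 485 484 480 483]
 [304 297 261 266 432 517 417 443 487 483 481 469]
 [294 276 186 240 395 387 386 415 487 484 484 408]
 [288 231 259 427 404 393 396 429 497 475 416 286]
 [245 311 511 582 363 383 389 460 503 386 303 218]
 [318 505 656 631 455 389 435 501 422 268 210 204]
 [525 666 669 672 634 559 478 432 281 200 200 217]]
[[307 302 307 310 305 307 305 298 268 225 330 453]
 [311 305 298 309 306 308 304 254 204 297 462 495]
 [302 295 305 302 299 282 245 196 298 453 498 476]
 [298 305 303 300 321 344 309 309 445 511 491
[... 327 characters left out ...]
33 449 386 432 499 415 268 204 209]
 [520 660 668 678 633 563 492 426 277 206 206 213]]
[[315 297 311 310 313 307 308 301 270 197 270 478]
 [309 309 299 305 310 304 307 279 204 267 467 534]
 [298 308 307 303 299 289 279 219 230 395 529 485]
 [305 311 307 291 300 347 314 250 380 480 493 484]
 [308 297 295 296 362 460 434 404 490 501 490 477]
 [298 301 293 293 373 492 481 456 463 494 486 490]
 [296 270 266 261 325 446 433 423 468 488 485 496]
 [278 254 231 243 329 404 391 437 494 492 480 429]
 [236 235 240 248 347 423 404 408 483 493 438 334]
 [198 190 202 212 284 373 350 298 368 417 347 239]
 [196 257 289 205 199 247 264 215 238 268 249 203]
 [281 408 427 366 280 217 219 239 228 224 198 213]]
```

Emit:
apply_moves(series=[{"offset": [0,0,0],"rot": [0,0,3]},{"offset": [0,0,0],"rot": [0,0,3]}])

```text
time: 21.2
position: [0.5319, -0.001, 0.153]
tool_rot: [0.89, 0.455, -0.002, -0.0]
ft_force: [-3.9, -5.0, 3.3]
grip_width: 0.0334
grip_force: 59.8
```

Emit:
apply_moves(series=[{"offset": [0,0,0],"rot": [0,0,0]},{"offset": [0,0,0],"rot": [0,0,0]},{"offset": [0,0,0],"rot": [0,0,0]},{"offset": [0,0,0],"rot": [0,0,0]},{"offset": [0,0,0],"rot": [0,0,0]},{"offset": [0,0,4],"rot": [0,0,8]},{"offset": [0,0,8],"rot": [0,0,16]},{"offset": [-2,-5,8],"rot": [0,0,24]},{"offset": [-8,-25,8],"rot": [0,0,35]},{"offset": [-8,-25,8],"rot": [0,0,35]},{"offset": [-8,-25,8],"rot": [0,0,35]},{"offset": [-8,-25,8],"rot": [0,0,35]},{"offset": [-8,-25,8],"rot": [0,0,35]}], hand=0.8)

```text
time: 22.5
position: [0.453, -0.2539, 0.2333]
tool_rot: [0.714, 0.7, -0.0, 0.001]
ft_force: [0.6, -0.6, 0.2]
grip_width: 0.0695
grip_force: 0.0
```

```bash
cat > fit.py <<'E'
from h import *; import cv2
from scipy.optimize import minimize
def fitkey(I,c,z):
    n,S=34,12;x0,y0=(np.round(p("top",[c[0],c[1],z]))-n//2).astype(int)
    g=cv2.cvtColor(I,cv2.COLOR_BGR2GRAY).astype(float)[y0:y0+n,x0:x0+n]
    hi=np.median(g[n//2-3:n//2+4,n//2-3:n//2+4]); t=np.clip((g-(hi-60))/50,0,1)
    def ren(x,y,th):
        a=th+np.arange(4)*np.pi/2+np.pi/4
        uv=(p("top",np.c_[x+np.cos(a)*.017*2**.5,y+np.sin(a)*.017*2**.5,np.full(4,z)])-[x0-.5,y0-.5])*S-.5
        m=np.zeros((n*S,n*S),np.uint8); cv2.fillPoly(m,[np.round(uv*16).astype(np.int32)],255,shift=4)
        return cv2.resize(m,(n,n),interpolation=cv2.INTER_AREA)/255.
    out=[]
    for th in range(-44,46,4):
        f=lambda v:((ren(v[0],v[1],np.radians(th))-t)**2).sum()
        o=minimize(f,c,method="Nelder-Mead",options=dict(initial_simplex=[c,[c[0]+.003,c[1]],[c[0],c[1]+.003]],xatol=1e-5))
        out.append((round(float(o.fun),1),th,o.x.round(4).tolist()))
    print(int(hi),*sorted(out)[:5],sep="\n"); return g
E
python3 - <<'E'
from fit import *
I=vision.camera("top")[:,:,::-1].copy(); cv2.imwrite("pics/t1.png",I)
S=vision.camera("scene")[:,:,::-1].copy(); cv2.imwrite("pics/t1s.png",S)
g=fitkey(I,[.533,0.],.173)
np.set_printoptions(linewidth=250); print(g[4:30,4:30].astype(int))
B=cv2.imread("pics/s7f.png").astype(int); print("lug diff",abs(S.astype(int)-B).sum(2)[141:151,360:367].mean())
E
```

```text
224
(66.7, -36, [0.5328, 0.0001])
(68.6, -32, [0.5328, 0.0003])
(70.2, -40, [0.5328, -0.0001])
(76.5, -28, [0.5328, -0.0002])
(76.9, -44, [0.5326, 0.0002])
[[ 97  96  94  97  97  99  97 102 100  94  71  69  71  71  72  74  70  73  74  73  83 104 103 103 103 103]
 [ 96  97  99  99 100 101 102  99  99  91  68  74  69  68  72  73  73  74  76  72  81 102  98 101  99  99]
 [ 95  95 100 102  99 100  97 100 100  95 130 188 154  98  68  69  71  70  71  69  80 100  99  99  98  98]
 [ 94  95  97  96  98  99 100  98  93 123 202 231 216 169 129  72  67  68  70  72  79 102 103 106 109 109]
 [ 91  92  92  90  93  96  95  94 106 169 226 231 228 210 195 150 100  72  75  79  93 118 116 118 118 117]
 [ 89  89  91  90  94  98  97  96 135 207 231 228 228 221 217 211 173 128  80  82  95 123 120 121 119 118]
 [ 85  78  96  99 101 106 106 127 188 224 229 228 227 223 219 223 219 196 146  97  91 120 119 119 118 117]
 [111 126 125 107 112 109 124 169 208 222 225 228 229 226 218 217 224 222 206 156 124 110 116 117 117 119]
 [186 231 214 150 107 112 150 208 215 216 223 228 227 227 221 217 221 224 224 208 179 14
[... 1166 characters left out ...]
 210 164 146 162 173 173 172]
 [118 118 119 117 117 117 124 153 202 233 232 227 222 212 222 228 229 230 225 184 146 157 171 174 172 173]
 [120 117 118 118 119 120 117 116 141 196 229 229 225 214 220 227 230 230 212 151 153 171 175 173 174 176]
 [119 116 118 117 117 117 119 115 112 137 190 216 227 218 217 226 231 221 168 145 156 162 154 150 142 134]
 [121 119 119 118 117 121 121 117 107 118 175 186 201 220 215 224 223 192 143 128 125 126 120 120 114 110]
 [119 119 115 116 117 117 120 120 114 118 143 134 139 168 198 220 204 153 137 113 112 112 112 110 112 113]
 [118 118 115 111 112 114 117 118 120 121 122 117 115 122 145 175 179 133 123 115 115 112 112 112 110 112]]
lug diff 26.428571428571427
```

```bash
cat > bolt.py <<'E'
from h import *; import cv2
def travel(S,Z=cv2.imread("pics/s2f.png")):
    # predict-warp lug window by travel d along bridge y, compare
    r=np.radians(6);e=np.array([-np.sin(r),np.cos(r),0])
    L=w("scene",(357,152),.083); out=[]
    x=np.arange(354.,361);y=np.arange(147.,153);X,Y=[a.astype(np.float32) for a in np.meshgrid(x,y)]
    T=cv2.remap(Z,X,Y,cv2.INTER_CUBIC).astype(float)
    for d in np.arange(.024,.034,.00025):
        s=p("scene",L+d*e)-p("scene",L)
        best=-9
        for dy in np.arange(-.75,.76,.25):
            P=cv2.remap(S,(X+s[0]+dy*.7).astype(np.float32),(Y+s[1]+dy*.7).astype(np.float32),cv2.INTER_CUBIC).astype(float)
            best=max(best,np.corrcoef(P.ravel(),T.ravel())[0,1])
        out.append((round(best,4),round(d*1000,2)))
    print(sorted(out)[-4:])
E
python3 - <<'E'
from bolt import *
for n in("s7f","s8f","s9f","t1s"): travel(cv2.imread(f"pics/{n}.png"))
E
python3 s.py
```

```text
[(np.float64(0.9736), np.float64(27.5)), (np.float64(0.9755), np.float64(28.25)), (np.float64(0.976), np.float64(27.75)), (np.float64(0.9772), np.float64(28.0))]
[(np.float64(0.9727), np.float64(27.5)), (np.float64(0.9728), np.float64(28.25)), (np.float64(0.9742), np.float64(27.75)), (np.float64(0.9751), np.float64(28.0))]
[(np.float64(0.9732), np.float64(27.5)), (np.float64(0.9747), np.float64(28.25)), (np.float64(0.9755), np.float64(27.75)), (np.float64(0.9767), np.float64(28.0))]
[(np.float64(0.958), np.float64(28.75)), (np.float64(0.9586), np.float64(28.0)), (np.float64(0.9599), np.float64(28.5)), (np.float64(0.9609), np.float64(28.25))]
22.6 [0.4533, -0.2532, 0.2331] yaw -1.2748448455049584 [-0.2418, -0.1179, -0.639] [-0.1027, 0.0618, 0.0402] -0.7020887521951064 0.0691985391999845
```

Emit:
apply_moves(series=[{"offset": [8,25.3,0],"rot": [0,0,-35]},{"offset": [8,25.3,0],"rot": [0,0,-35]},{"offset": [8,25.3,0],"rot": [0,0,-35]},{"offset": [8,25.3,0],"rot": [0,0,-35]},{"offset": [8,25.3,0],"rot": [0,0,-35]},{"offset": [8,25.3,0],"rot": [0,0,-35]},{"offset": [8,25.3,0],"rot": [0,0,-35]},{"offset": [8,25.3,0],"rot": [0,0,-35]},{"offset": [8,25.3,-4],"rot": [0,0,-35]},{"offset": [8,25.3,-8],"rot": [0,0,-35]},{"offset": [8,25.3,-8],"rot": [0,0,-35]},{"offset": [8,25.3,-8],"rot": [0,0,-35]}])

```text
time: 23.8
position: [0.5333, 0.0024, 0.153]
tool_rot: [0.891, 0.453, -0.001, -0.001]
ft_force: [0.1, 0.6, 0.3]
grip_width: 0.0696
grip_force: 0.0
```

Emit:
apply_moves(series=[{"offset": [0,0,0],"rot": [0,0,0]},{"offset": [0,0,0],"rot": [0,0,0]},{"offset": [0,0,0],"rot": [0,0,0]},{"offset": [0,0,0],"rot": [0,0,0]},{"offset": [0,0,0],"rot": [0,0,0]},{"offset": [0,0,0],"rot": [0,0,0]},{"offset": [0,0,0],"rot": [0,0,0]}], hand=0, newtons=60)

```text
time: 24.5
position: [0.5341, 0.0031, 0.1534]
tool_rot: [0.891, 0.454, 0.0, 0.0]
ft_force: [0.5, -0.8, 2.0]
grip_width: 0.034
grip_force: 60.0
```

```bash
python3 s.py
```

```text
24.5 [0.5341, 0.0031, 0.1534] yaw -36.00785944830572 [0.4917, -0.8473, 2.0176] [-0.1638, 0.143, -0.0631] 0.42499142256826716 0.03400185162368277
```

Emit:
apply_moves(series=[{"offset": [0,0,0],"rot": [0,0,-3]},{"offset": [0,0,0],"rot": [0,0,-6]},{"offset": [0,0,0],"rot": [0,0,-6]}])

```text
time: 24.8
position: [0.5343, 0.003, 0.1535]
tool_rot: [0.913, 0.407, 0.0, 0.001]
ft_force: [-1.0, -0.3, 3.1]
grip_width: 0.0335
grip_force: 60.0
```

```bash
python3 s.py
```

```text
24.8 [0.5343, 0.003, 0.1535] yaw -41.983429094536035 [-1.0238, -0.3391, 3.1112] [-0.2692, -0.0073, 0.0231] 0.5294288874449021 0.03354899270289098
```

Emit:
apply_moves(series=[{"offset": [0,0,0],"rot": [0,0,-3]},{"offset": [0,0,0],"rot": [0,0,-6]},{"offset": [0,0,0],"rot": [0,0,-6]}])

```text
time: 25.1
position: [0.5345, 0.0029, 0.1534]
tool_rot: [0.933, 0.359, 0.001, 0.001]
ft_force: [0.9, -0.3, 3.8]
grip_width: 0.0337
grip_force: 60.0
```

```bash
python3 s.py;python3 - <<'E'
from bolt import *
S=vision.camera("scene")[:,:,::-1].copy();cv2.imwrite("pics/u1.png",S);travel(S)
E
```

```text
25.1 [0.5345, 0.0029, 0.1534] yaw -47.931159973198355 [0.8954, -0.282, 3.7912] [-0.4393, -0.0019, -0.0023] 0.6331518995907158 0.03365016625425716
[(np.float64(0.9706), np.float64(27.5)), (np.float64(0.9717), np.float64(28.25)), (np.float64(0.9728), np.float64(27.75)), (np.float64(0.9741), np.float64(28.0))]
```

Emit:
apply_moves(series=[{"offset": [0,-0.15,0],"rot": [0,0,-3]},{"offset": [0,-0.25,0],"rot": [0,0,-5]},{"offset": [0,-0.25,0],"rot": [0,0,-5]}])

```text
time: 25.45
position: [0.5344, 0.0015, 0.1534]
tool_rot: [0.948, 0.317, 0.001, -0.001]
ft_force: [1.6, 4.7, 5.3]
grip_width: 0.0337
grip_force: 60.0
```

```bash
python3 s.py
```

```text
25.45 [0.5344, 0.0015, 0.1534] yaw -52.997829292299585 [1.6085, 4.6928, 5.2524] [0.9073, -0.1555, -0.0158] 0.7153479948445733 0.03365318055642596
```

Emit:
apply_moves(series=[{"offset": [0,0,0],"rot": [0,0,-3]},{"offset": [0,0,0],"rot": [0,0,-5]},{"offset": [0,0,0],"rot": [0,0,-5]}])

```text
time: 25.75
position: [0.5347, 0.0014, 0.1534]
tool_rot: [0.961, 0.276, 0.001, -0.0]
ft_force: [2.6, 4.0, 5.4]
grip_width: 0.0337
grip_force: 60.0
```

```bash
python3 s.py
```

```text
25.75 [0.5347, 0.0014, 0.1534] yaw -57.94803610164687 [2.5883, 4.049, 5.3868] [0.9037, -0.4045, 0.0971] 0.8023871002561026 0.033711656613329616
```

Emit:
apply_moves(series=[{"offset": [0,0,0],"rot": [0,0,-3]},{"offset": [0,0,0],"rot": [0,0,-5]},{"offset": [0,0,0],"rot": [0,0,-5]}])

```text
time: 26.05
position: [0.5348, 0.0012, 0.1535]
tool_rot: [0.972, 0.234, 0.001, -0.0]
ft_force: [2.8, 4.3, 5.6]
grip_width: 0.0339
grip_force: 60.0
```

```bash
python3 s.py;python3 - <<'E'
from bolt import *
S=vision.camera("scene")[:,:,::-1].copy();cv2.imwrite("pics/u2.png",S);travel(S)
E
```

```text
26.05 [0.5348, 0.0012, 0.1535] yaw -62.91174863016148 [2.7916, 4.3469, 5.6213] [0.9705, -0.6115, 0.181] 0.8892789039312955 0.03385141555098718
[(np.float64(0.9105), np.float64(28.25)), (np.float64(0.9122), np.float64(29.0)), (np.float64(0.9125), np.float64(28.5)), (np.float64(0.9127), np.float64(28.75))]
```

Emit:
apply_moves(series=[{"offset": [0,0,0],"rot": [0,0,-2]},{"offset": [0,0,0],"rot": [0,0,-4]},{"offset": [0,0,0],"rot": [0,0,-4]}])

```text
time: 26.4
position: [0.5349, 0.001, 0.1534]
tool_rot: [0.98, 0.2, 0.001, 0.0]
ft_force: [2.4, 4.9, 5.1]
grip_width: 0.0335
grip_force: 60.0
```

```bash
python3 s.py;python3 - <<'E'
from bolt import *
S=vision.camera("scene")[:,:,::-1].copy();cv2.imwrite("pics/u3.png",S);travel(S)
g=lambda i:i.astype(int).sum(2)
for n in("s9f","u1","u2"):
    B=cv2.imread(f"pics/{n}.png"); d=g(S)-g(B); print(n,abs(d[138:152,357:369]).mean(), d[138:152:1,358:368].tolist() if n=="u1" else "")
E
```

```text
26.4 [0.5349, 0.001, 0.1534] yaw -66.89069185144126 [2.4138, 4.8993, 5.1385] [1.0535, -0.626, 0.263] 0.95902487468415 0.03345280063783727
[(np.float64(0.7928), np.float64(30.5)), (np.float64(0.7938), np.float64(29.75)), (np.float64(0.7939), np.float64(30.25)), (np.float64(0.794), np.float64(30.0))]
s9f 77.63690476190476 
u1 72.26190476190476 [[12, -105, -154, -43, -51, -90, -228, -152, -30, 14], [-13, -43, -33, -8, -7, -67, -214, -139, -11, 4], [-80, -97, 0, 13, -28, -187, -203, -94, 13, 9], [-43, -77, -7, -3, -90, -218, -140, -27, 16, -6], [-4, -29, -14, -9, -75, -121, -73, 4, 1, 5], [-57, -21, 10, -8, 8, -8, 5, 13, -4, -4], [-137, -55, -87, -115, -15, 8, 15, 2, -1, 7], [-146, -129, -193, -219, -115, 19, -2, -3, 5, -1], [-135, -93, -117, -203, -108, 21, 4, 9, -8, -4], [-114, -26, -92, -189, -24, 16, -12, 1, 12, 3], [-79, -104, -294, -167, 1, 9, -9, -4, -3, 1], [-145, -350, -492, -113, 31, 9, 8, 1, -4, -4], [-344, -515, -496, -172, 28, 2, 0, -1, -3, 4], [-491, -534, -416, -118, 30, 8, 6, 7, -2, -6]]
u2 51.82738095238095
```

Emit:
apply_moves(series=[{"offset": [-0.1,-0.1,0],"rot": [0,0,0]},{"offset": [-0.1,-0.1,0],"rot": [0,0,0]},{"offset": [-0.1,-0.1,0],"rot": [0,0,0]},{"offset": [-0.1,-0.1,0],"rot": [0,0,0]},{"offset": [-0.1,-0.1,0],"rot": [0,0,0]},{"offset": [-0.1,-0.1,0],"rot": [0,0,8]},{"offset": [-0.1,-0.1,0],"rot": [0,0,16]},{"offset": [-0.1,-0.1,0],"rot": [0,0,24]},{"offset": [-0.1,-0.1,0],"rot": [0,0,32]},{"offset": [-0.1,-0.1,0],"rot": [0,0,40]},{"offset": [-0.1,-0.1,0],"rot": [0,0,48]},{"offset": [-0.1,-0.1,0],"rot": [0,0,56]},{"offset": [-0.1,-0.1,0],"rot": [0,0,64]},{"offset": [-0.1,-0.1,0],"rot": [0,0,72]},{"offset": [-0.1,-0.1,0],"rot": [0,0,80]},{"offset": [-0.1,-0.1,0],"rot": [0,0,88]},{"offset": [-0.1,-0.1,0],"rot": [0,0,90]},{"offset": [-0.1,-0.1,0],"rot": [0,0,90]}], hand=0.8)

```text
time: 28.25
position: [0.5326, -0.0004, 0.1529]
tool_rot: [0.552, 0.834, -0.0, -0.0]
ft_force: [0.3, -0.5, -0.1]
grip_width: 0.0697
grip_force: 0.0
```

```bash
python3 s.py;cat > cmp.py <<'E'
from bolt import *; import sys
S=vision.camera("scene")[:,:,::-1].copy();cv2.imwrite(f"pics/{sys.argv[1]}.png",S);travel(S)
g=lambda i:i.astype(int).sum(2)
for n in sys.argv[2:]:
    d=g(S)-g(cv2.imread(f"pics/{n}.png")); print(n,"lug",abs(d[142:150,359:367]).mean().round(1),"bg",abs(d[145:165,375:395]).mean().round(1))
print(g(S)[140:152,357:369])
E
python3 cmp.py v1 s9f u1
```

```text
28.25 [0.5326, -0.0004, 0.1529] yaw 22.99281645275522 [0.2996, -0.4622, -0.1173] [-0.0553, 0.0275, 0.1116] -0.6117800173717675 0.06974028854448634
[(np.float64(0.9723), np.float64(27.25)), (np.float64(0.9735), np.float64(27.5)), (np.float64(0.9745), np.float64(27.75)), (np.float64(0.9747), np.float64(28.0))]
s9f lug 54.4 bg 11.2
u1 lug 55.4 bg 12.2
[[306 311 312 307 306 312 310 298 257 221 326 455]
 [305 308 298 308 301 309 299 260 206 305 457 494]
 [301 307 294 302 293 296 248 195 297 451 497 491]
 [306 299 301 312 318 335 305 301 445 504 487 483]
 [305 309 293 353 457 445 434 436 498 491 475 478]
 [300 306 288 349 526 552 470 469 488 489 478 481]
 [261 280 253 282 454 523 423 443 493 485 483 474]
 [203 226 216 235 314 341 367 425 513 498 482 407]
 [147 190 191 204 222 228 266 326 399 424 412 289]
 [131 149 151 185 184 190 200 197 196 251 273 215]
 [154 133 137 131 144 154 175 183 179 189 207 216]
 [278 250 239 150 131 133 129 144 138 149 178 191]]
```

Emit:
apply_moves(series=[{"offset": [0,0,0],"rot": [0,0,0]},{"offset": [0,0,0],"rot": [0,0,0]},{"offset": [0,0,0],"rot": [0,0,0]},{"offset": [0,0,0],"rot": [0,0,0]},{"offset": [0,0,0],"rot": [0,0,0]},{"offset": [0,0,0],"rot": [0,0,0]},{"offset": [0,0,0],"rot": [0,0,0]},{"offset": [0,0,0],"rot": [0,0,-2]},{"offset": [0,0,0],"rot": [0,0,-2]}], hand=0)

```text
time: 29.2
position: [0.5324, -0.0004, 0.1531]
tool_rot: [0.566, 0.824, -0.0, -0.0]
ft_force: [-1.6, -0.9, 2.0]
grip_width: 0.0339
grip_force: 60.0
```

```bash
python3 s.py
```

```text
29.2 [0.5324, -0.0004, 0.1531] yaw 21.07034081089631 [-1.6251, -0.9369, 1.9863] [-0.2529, 0.2922, 0.3529] -0.5776771951467313 0.03391508932544417
```

Emit:
apply_moves(series=[{"offset": [0,0,0],"rot": [0,0,-3]},{"offset": [0,0,0],"rot": [0,0,-3]}])

```text
time: 29.4
position: [0.5324, -0.0004, 0.1531]
tool_rot: [0.587, 0.809, -0.0, -0.0]
ft_force: [-1.7, -0.2, 1.3]
grip_width: 0.0337
grip_force: 60.0
```

```bash
python3 s.py
```

```text
29.4 [0.5324, -0.0004, 0.1531] yaw 18.04362449304348 [-1.6514, -0.2253, 1.2768] [-0.3499, 0.3867, 0.1459] -0.5250294905412668 0.03365578365796076
```

Emit:
apply_moves(series=[{"offset": [0,0,0],"rot": [0,0,-3]},{"offset": [0,0,0],"rot": [0,0,-3]}])

```text
time: 29.6
position: [0.5324, -0.0004, 0.1531]
tool_rot: [0.608, 0.794, -0.0, -0.0]
ft_force: [-1.6, -2.3, 2.7]
grip_width: 0.0339
grip_force: 60.0
```

```bash
python3 s.py; python3 cmp.py v2 v1 | tail -12 | head -8
```

```text
29.6 [0.5324, -0.0004, 0.1531] yaw 15.059483862961144 [-1.5908, -2.2992, 2.7153] [-0.3966, 0.458, 0.1416] -0.47313577745385765 0.033859293602746476
[[307 306 304 305 303 306 314 293 258 219 324 457]
 [310 309 302 298 309 306 289 252 202 306 462 502]
 [304 294 300 302 301 286 244 202 293 447 506 485]
 [302 301 301 295 316 334 301 306 441 501 486 484]
 [299 302 296 356 465 442 435 435 502 492 484 484]
 [300 297 285 351 527 551 474 474 484 487 478 486]
 [311 298 255 267 443 516 409 436 487 486 487 469]
 [279 273 209 264 410 388 387 422 490 492 482 406]
```

The bolt no longer moves while the torque peaks at 0.35 to 0.44 N m and drops again. So the wheel is at its stop and the key is being forced past it. I'll go on clockwise to the next matching angle, where the key is free of twist, and draw it out there.

Emit:
apply_moves(series=[{"offset": [0,0,0],"rot": [0,0,-6]},{"offset": [0,0,0],"rot": [0,0,-12]},{"offset": [0,0,0],"rot": [0,0,-18]},{"offset": [0,0,0],"rot": [0,0,-18]}])

```text
time: 30.05
position: [0.5324, -0.0005, 0.1531]
tool_rot: [0.725, 0.688, -0.0, -0.0]
ft_force: [-1.5, -0.7, 2.6]
grip_width: 0.0336
grip_force: 59.9
```

```bash
python3 s.py
```

```text
30.05 [0.5324, -0.0005, 0.1531] yaw -3.009924312760191 [-1.5109, -0.6727, 2.588] [-0.4972, 0.6162, -0.2277] -0.15834449815759996 0.03361807781133519
```

Emit:
apply_moves(series=[{"offset": [0,0,0],"rot": [0,0,-6]},{"offset": [0,0,0],"rot": [0,0,-10]},{"offset": [0,0,0],"rot": [0,0,-14]},{"offset": [0,0,0],"rot": [0,0,-14]}])

```text
time: 30.45
position: [0.5327, -0.0003, 0.1531]
tool_rot: [0.803, 0.596, 0.0, -0.0]
ft_force: [-2.6, -0.5, 2.1]
grip_width: 0.0335
grip_force: 59.9
```

```bash
python3 s.py;python3 cmp.py v3 v1 | tail -12 | head -8
```

```text
30.45 [0.5327, -0.0003, 0.1531] yaw -16.87793422745122 [-2.6269, -0.5296, 2.0623] [-0.325, 0.505, 0.037] 0.08366564867624311 0.03347525889142939
[[309 304 305 304 309 306 308 301 261 222 320 460]
 [310 302 301 298 304 310 299 249 207 303 462 503]
 [309 299 304 296 295 292 244 206 297 446 509 491]
 [305 301 298 299 325 335 306 303 441 502 489 478]
 [304 302 291 356 462 440 428 439 497 494 477 475]
 [300 304 283 346 527 554 468 468 490 484 481 477]
 [316 301 263 266 432 512 415 438 490 485 484 474]
 [293 269 192 241 396 386 383 425 486 479 480 408]
```

Emit:
apply_moves(series=[{"offset": [0,0,0],"rot": [0,0,-6]},{"offset": [0,0,0],"rot": [0,0,-12]},{"offset": [0,0,0],"rot": [0,0,-16]},{"offset": [0,0,0],"rot": [0,0,-16]}])

```text
time: 30.9
position: [0.5323, -0.0005, 0.1531]
tool_rot: [0.878, 0.478, -0.001, -0.0]
ft_force: [-2.0, -1.5, 3.6]
grip_width: 0.0338
grip_force: 59.9
```

```bash
python3 s.py
```

```text
30.9 [0.5323, -0.0005, 0.1531] yaw -32.83266387972101 [-1.9956, -1.5225, 3.5743] [-0.5174, 0.8911, 0.0426] 0.3627512634620989 0.03379555458668838
```

Emit:
apply_moves(series=[{"offset": [0,0,0],"rot": [0,0,8]},{"offset": [0,0,0],"rot": [0,0,14]},{"offset": [0,0,0],"rot": [0,0,14]}])

```text
time: 31.2
position: [0.5328, -0.0003, 0.1531]
tool_rot: [0.813, 0.582, 0.0, -0.0]
ft_force: [-2.1, -1.4, 1.5]
grip_width: 0.0338
grip_force: 59.9
```

```bash
python3 s.py
```

```text
31.2 [0.5328, -0.0003, 0.1531] yaw -18.870050492406676 [-2.1164, -1.3789, 1.4748] [-0.3819, 0.5494, -0.0166] 0.1186007097507021 0.03375287726665106
```

Emit:
apply_moves(series=[{"offset": [0.02,0,0.3],"rot": [0,0,0]},{"offset": [0.02,0,0.6],"rot": [0,0,0]},{"offset": [0.02,0,0.9],"rot": [0,0,0]},{"offset": [0.02,0,1.2],"rot": [0,0,0]}])

```text
time: 31.6
position: [0.5329, -0.0003, 0.1651]
tool_rot: [0.814, 0.581, -0.0, -0.0]
ft_force: [-0.5, 0.2, -3.4]
grip_width: 0.0334
grip_force: 59.9
```

```bash
python3 s.py
```

```text
31.6 [0.5329, -0.0003, 0.1651] yaw -19.017497363270678 [-0.4537, 0.2176, -3.3816] [-0.2877, 0.2314, 0.0178] 0.12141549633965212 0.03335556817243643
```

The key came out freely. I'll lift it and look at the empty hole.

Emit:
apply_moves(series=[{"offset": [0,0,3],"rot": [0,0,-8]},{"offset": [0,0,6.8],"rot": [0,0,-16]},{"offset": [0,0,6.8],"rot": [0,0,-24]},{"offset": [0,0,6.8],"rot": [0,0,-32]},{"offset": [0,0,6.8],"rot": [0,0,-40]},{"offset": [0,0,6.8],"rot": [0,0,-48]},{"offset": [0,0,6.8],"rot": [0,0,-56]},{"offset": [0,0,6.8],"rot": [0,0,-64]},{"offset": [0,0,6.8],"rot": [0,0,-67]},{"offset": [0,0,6.8],"rot": [0,0,-67]}])

```text
time: 32.6
position: [0.5333, -0.0001, 0.2333]
tool_rot: [0.999, 0.035, 0.001, -0.0]
ft_force: [-0.1, -0.2, -2.7]
grip_width: 0.034
grip_force: 59.9
```

```bash
python3 s.py; python3 - <<'E'
from h import *; import cv2
I=vision.camera("top")[:,:,::-1].copy(); cv2.imwrite("pics/r1.png",I)
g=cv2.cvtColor(I,cv2.COLOR_BGR2GRAY)
np.set_printoptions(linewidth=250)
c=p("top",[.503,-.2752,.06]); print(c); x,y=np.round(c).astype(int)
print(x-14,y-14); print(g[y-14:y+15,x-14:x+15])
S=vision.camera("scene")[:,:,::-1].copy(); cv2.imwrite("pics/r1s.png",S)
from bolt import travel; travel(S)
E
```

```text
32.6 [0.5333, -0.0001, 0.2333] yaw -86.01022031663031 [-0.125, -0.22, -2.6945] [-0.0632, 0.1627, -0.0267] 1.2905382789893365 0.03404624632099887
[422.58085397 208.77583982]
409 195
[[175 175 175 171 170 160 123 129 124 122 123 123 121 120 120 119 114 114 110 107 128 161 163 163 163 152 151 156 163]
 [174 175 173 170 167 161 123 130 127 120 121 124 118 118 119 118 113 114 110 107 126 160 160 163 164 156 150 156 161]
 [176 174 176 173 170 159 123 129 129 121 123 125 123 121 121 118 114 113 112 108 126 163 162 164 166 156 151 153 161]
 [175 175 176 172 170 158 121 128 129 122 123 125 119 121 118 113 113 115 111 108 125 163 163 164 164 158 151 154 160]
 [176 175 175 172 168 166 154 129 128 122 123 124 121 119 117 112 113 114 114 107 115 138 163 164 165 159 151 154 160]
 [175 173 175 174 169 171 166 126 130 124 122 125 123 122 118 113 112 115 114 111 109 125 162 165 165 161 151 151 158]
 [175 173 176 174 171 170 164 125 131 124 125 128 126 121 117 110 106 108 102  97 103 127 162 163 163 163 150 151 157]
 [176 175 177 175 170 168 156 121 122 114  99  93  94  94  93  82  74  75  70  76 100 
[... 1995 characters left out ...]
125 122 116 114 112 112 128 161 160 161 160 163 165 168 161]
 [177 176 177 175 178 176 172 170 179 179 161 125 125 128 127 124 117 113 113 111 127 161 158 159 159 162 165 167 162]
 [178 177 176 175 178 178 173 174 179 183 174 122 124 125 129 125 118 115 113 112 128 160 157 161 161 163 163 168 163]
 [176 176 177 176 177 179 175 173 177 181 183 159 124 127 128 125 122 114 112 113 129 161 158 160 163 163 165 165 163]
 [178 176 176 176 177 179 175 173 176 182 184 168 123 126 127 125 122 113 112 113 128 160 160 162 161 163 164 167 162]]
[(np.float64(0.9177), np.float64(28.25)), (np.float64(0.9187), np.float64(29.0)), (np.float64(0.9192), np.float64(28.5)), (np.float64(0.9199), np.float64(28.75))]
```

The empty hole's centre is at about (0.504, -0.275). I'm carrying the key there.

Emit:
apply_moves(series=[{"offset": [-2.9,-27.5,0],"rot": [0,0,0]},{"offset": [-2.9,-27.5,0],"rot": [0,0,0]},{"offset": [-2.9,-27.5,0],"rot": [0,0,0]},{"offset": [-2.9,-27.5,0],"rot": [0,0,0]},{"offset": [-2.9,-27.5,0],"rot": [0,0,0]},{"offset": [-2.9,-27.5,0],"rot": [0,0,0]},{"offset": [-2.9,-27.5,0],"rot": [0,0,0]},{"offset": [-2.9,-27.5,0],"rot": [0,0,0]},{"offset": [-2.9,-27.5,-1.5],"rot": [0,0,0]},{"offset": [-2.9,-27.5,-3.0],"rot": [0,0,0]},{"offset": [-2.9,-27.5,-3.5],"rot": [0,0,0]},{"offset": [-2.9,-27.5,-3.5],"rot": [0,0,0]}])

```text
time: 33.9
position: [0.5036, -0.2736, 0.1973]
tool_rot: [0.999, 0.036, -0.001, -0.001]
ft_force: [-0.1, -0.4, -2.7]
grip_width: 0.0333
grip_force: 59.9
```

```bash
python3 s.py
```

```text
33.9 [0.5036, -0.2736, 0.1973] yaw -85.89925079835314 [-0.0782, -0.4292, -2.6824] [-0.0017, 0.1241, 0.0105] 0.8064298672284669 0.03330257735847005
```

Emit:
apply_moves(series=[{"offset": [0,-0.1,-0.7],"rot": [0,0,0]},{"offset": [0,-0.1,-1.5],"rot": [0,0,0]},{"offset": [0,-0.1,-2.5],"rot": [0,0,0]},{"offset": [0,-0.1,-2.5],"rot": [0,0,0]}])

```text
time: 34.3
position: [0.503, -0.2756, 0.1714]
tool_rot: [0.999, 0.035, -0.001, -0.001]
ft_force: [0.1, 0.5, -3.9]
grip_width: 0.0336
grip_force: 59.9
```

```bash
python3 s.py
```

```text
34.3 [0.503, -0.2756, 0.1714] yaw -86.00939328803874 [0.1457, 0.4789, -3.8633] [-0.0636, 0.2113, -0.0123] 0.8051613056988619 0.03356204519773339
```

Tip at about 0.040 with no contact, so it is inside the hole. Lowering to the hole's floor.

Emit:
apply_moves(series=[{"offset": [0.05,0,-1],"rot": [0,0,0]},{"offset": [0.05,0,-2],"rot": [0,0,0]},{"offset": [0.05,0,-2.6],"rot": [0,0,0]},{"offset": [0.05,0,-2.9],"rot": [0,0,0]},{"offset": [0.05,0,-3.0],"rot": [0,0,0]},{"offset": [0.05,0,-3.05],"rot": [0,0,0]}])

```text
time: 34.9
position: [0.5043, -0.2762, 0.1424]
tool_rot: [0.999, 0.035, -0.0, -0.0]
ft_force: [-0.8, 0.4, -2.4]
grip_width: 0.0336
grip_force: 59.9
```

```bash
python3 s.py
```

```text
34.9 [0.5043, -0.2762, 0.1424] yaw -86.00424122397276 [-0.8097, 0.4254, -2.4348] [-0.0003, 0.4595, 0.005] 0.8057026182943141 0.03361523713295955
```

Emit:
apply_moves(series=[{"offset": [0,0,-0.05],"rot": [0,0,0]},{"offset": [0,0,-0.1],"rot": [0,0,0]},{"offset": [0,0,-0.15],"rot": [0,0,0]},{"offset": [0,0,-0.15],"rot": [0,0,0]}])

```text
time: 35.3
position: [0.5043, -0.2764, 0.1412]
tool_rot: [0.999, 0.035, -0.0, 0.0]
ft_force: [-1.8, 0.1, -1.7]
grip_width: 0.0334
grip_force: 59.9
```

Emit:
apply_moves(series=[{"offset": [0,0,0],"rot": [0,0,0]},{"offset": [0,0,0],"rot": [0,0,0]},{"offset": [0,0,0],"rot": [0,0,0]},{"offset": [0,0,0],"rot": [0,0,0]},{"offset": [0,0,0],"rot": [0,0,0]},{"offset": [0,0,2],"rot": [0,0,0]},{"offset": [0,0,5],"rot": [0,0,0]},{"offset": [0,0,10],"rot": [0,0,0]},{"offset": [-8,20,10],"rot": [0,0,0]},{"offset": [-8,20,10],"rot": [0,0,0]},{"offset": [-8,20,10],"rot": [0,0,0]},{"offset": [-8,20,10],"rot": [0,0,0]},{"offset": [-8,20,10],"rot": [0,0,0]},{"offset": [-8,20,10],"rot": [0,0,0]},{"offset": [-8,20,10],"rot": [0,0,0]}], hand=0.8)

```text
time: 36.8
position: [0.4259, -0.0774, 0.2416]
tool_rot: [0.999, 0.035, 0.001, 0.001]
ft_force: [0.8, -0.7, 0.0]
grip_width: 0.0696
grip_force: 0.0
```

```bash
python3 s.py; python3 - <<'E'
from fit import *; from rig import nets; from bolt import travel
I=vision.camera("top")[:,:,::-1].copy(); cv2.imwrite("pics/f.png",I)
fitkey(I,[.504,-.275],.161)
O=cv2.imread("pics/top0.png")
S=vision.camera("scene")[:,:,::-1].copy(); cv2.imwrite("pics/fs.png",S); O2=cv2.imread("pics/s2f.png"); O1=cv2.imread("pics/scene0.png"); travel(S)
for n in("scene","top"):
  for q in("key","nut_driver","spike_driver","log_wagon"): print(n,q,[(d["centre"],d["conf"]) for d in nets.spot_point(n,q)[:3]])
d=lambda a,b,x0,x1,y0,y1:abs(a.astype(int)-b)[y0:y1,x0:x1].sum(2).mean().round(1)
print("top nut,spike,wagon diff",d(I,O,424,450,238,260),d(I,O,410,440,155,180),d(I,O,155,245,140,185))
print("scene nut,spike,key,wagon",d(S,O1,215,240,205,240),d(S,O1,265,290,245,280),d(S,O1,240,262,225,262),d(S,O1,380,425,135,185))
E
```

```text
36.8 [0.4259, -0.0774, 0.2416] yaw -85.97819536115937 [0.7648, -0.6926, 0.025] [-0.0663, 0.1303, 0.0297] 1.0621692325328553 0.06964497067277174
221
(26.2, 4, [0.5047, -0.276])
(27.2, 0, [0.505, -0.2765])
(29.0, 8, [0.5047, -0.2761])
(32.6, -4, [0.5048, -0.2764])
(33.9, 12, [0.505, -0.276])
[(np.float64(0.9858), np.float64(29.75)), (np.float64(0.9864), np.float64(29.0)), (np.float64(0.9868), np.float64(29.5)), (np.float64(0.9874), np.float64(29.25))]
scene key [([0.5052, -0.2775, 0.0084], 0.77), ([0.5259, -0.3765, -0.0027], 0.76)]
scene nut_driver [([0.4183, -0.2808, 0.0101], 0.52)]
scene spike_driver [([0.5815, -0.2667, 0.008], 0.55)]
scene log_wagon [([0.6033, 0.1769, 0.0716], 0.65)]
top key [([0.5215, -0.3751, 0.0029], 0.93), ([0.5057, -0.2739, 0.0154], 0.91)]
top nut_driver [([0.4244, -0.2788, 0.0082], 0.62), ([0.4999, -0.2759, -0.0006], 0.47)]
top spike_driver [([0.5838, -0.2727, 0.0092], 0.6)]
top log_wagon [([0.6015, 0.1798, 0.0716], 0.84)]
top nut,spike,wagon diff 16.9 18.8 84.8
scene nut,spike,key,wagon 9.5 11.0 23.4 50.5
```

```bash
python3 -c "
from rig import hand_in
print(hand_in())"
```

```text
the job is handed in; nothing more can be done
None
```

I handed the job in at about 37 s: the bolt is shot about 29 mm into its keeper and the key stands fully down in its rack hole with the other tools untouched, but I turned the key past the wheel's stop, so the hex slipped round in the socket twice, which did not move the bolt.

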